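# Brush out the marker tube and refill the bench tool rack

## Robot

A 6-joint arm with a two-finger parallel gripper is mounted at the origin on the work surface; the furniture and walls round the work are solid. World frame = base frame: x ahead of the robot, y to its left, z up, the work surface at z = 0. Lengths are in m, angles in rad, forces in N, time in s.
With the tool pointing down it reaches from about 0.25 to 0.775 m from the base axis. Payload 4 kg.
Tool frame: the origin (TCP) lies between the finger pads; the fingertips stand 14 mm ahead of it and the grasp point (between the pads) lies 5 mm behind it (nose_length is the distance from the TCP to the fingertips, in m); z points along the fingers, y is the line along which they close (so a half turn about z gives the same grasp; the last joint's range is limited). The gripper opens to 94 mm and grips with 3 to 60 N. Pads are 16 mm wide; open, the fingers measure 119 mm over their backs; the gripper's body (75 mm by 177 mm) begins 78 mm behind the grasp point.
Start: joints at [1.196, 0.087, 1.371, -0, 1.684, -0.103], TCP at [0.148, 0.53, 0.19] pointing down, gripper open.
Joint ranges: [-3.1, 3.1], [-0.76, 2.03], [0.27, 2.55], [-1.08, 4.22], [0.17, 2.65], [-2.57, 2.57]. Speed limits (rad/s): [2.79, 2.79, 3.14, 3.14, 3.14, 3.14].

## Interface

Orientations are given as [roll, pitch, yaw] about the fixed x, y, z axes, in that order (R = Rz(yaw) Ry(pitch) Rx(roll)).
In Python, from bench import * gives the robot as it stands.
- The arm moves only by the tool move_arm, never from a script. Its argument "steps" is one flat list of numbers, 7 for each row, row after row: the turn, a rotation vector about the world's x, y, z in rad, then the shift along the world's x, y, z in m, then the opening, from 0 (shut) to 1 (fully open). A call has 1 to 12 rows; each row is the pose to reach, as a shift and turn from the pose commanded when the call began; what a row does not reach only later rows make up. A row lasts 1/10 s, in which the tool goes at most 50 mm and 8.59 degrees, less where a joint would pass 70% of its speed; a pose out of reach is approached as far as the arm can. A call with a gripper value outside its range is refused whole. The fingers move at their own pace and stop on an object; the grip force is fixed at half the most. Time passes only in rows, so rows that repeat a pose let the fingers close. It gives the time, the measured TCP pose, the force, the opening and the grip force at its end, in the units of the state.
- get_obs(): the state, without advancing time (a new reading comes with each control period).
- snapshot(name): name is "side" or "top"; returns (picture, depth): 480x640x3 uint8, red, green, blue; 480x640 float32, m along the optical axis (not along the pixel's ray), 0 where there is no reading.
- camera_model(name): a dict with "fx", "fy", "cx", "cy" (pixels), "k1" (the pictures are not rectified: a ray, as slopes to the right and down, at radius r is drawn at 1 + k1 r^2 times it, then the intrinsics apply), "rvec" (rotation vector, rad) and "tvec" (3), from world to camera coordinates, as OpenCV has them. Camera axes: x right, y down, z forward; pixel columns grow to the right and rows downward; lengths in m; the calibration is good to about 2 mm. A picture is of the moment at which its call begins. camera_model takes no time and is no camera call.
- close_job(): hands the job in; it is judged then, once.
Trained networks look in the newest picture that a camera, given by its name, has taken for a name from the list of things; names that differ only in an ending like _2 or _b are one class to them, and where a whole thing is asked for, a point or a joint stands for the part that bears it (a point fixed in the world has none). Each returns a list of dicts, best first, with "score" (0 to 1); they miss things now and then, are a little off and sometimes report something else, mostly with a low value. They report only what shows in the picture. A call takes as long as a camera call. They do not tell look-alikes from the thing itself.
- silhouettes(camera, target): "pixels" (480x640 bool, what is visible of it) and "uv" ([column, row] in pixels, amid what is visible of it).
- spot_point(camera, target): "uv" ([column, row] in pixels: a listed point, or the origin of a listed thing).
The state is a dict: "time": time; "joint_positions": joint angles; "qvel": joint speeds; "joint_torque": joint torques, N m; "tool_pos": TCP position; "ee_rot": TCP orientation; "wrist_force": force on the tool from outside, world axes, zero at the start; "wrist_torque": the same for the moment, N m; "width": finger opening in m; "finger_force": force on a finger pad.
Only numpy, scipy, OpenCV 4.12 (cv2) and the standard library are available. Lean on these libraries where they do the work, as an engineer would, in place of code of your own. Each camera call takes 0.05 s, during which the arm holds its last target. There are 200 camera calls.

## Task

Take the bottle brush out of the tool rack and scrub the yellow tube with it: three times head down to the bottom, drawn up close to the mouth in between; then stand the brush head down in a grey tube. After that stand the marker in the yellow tube and every electrode tube and screwdriver lying in front or to the right of the rack end-down in the grey tubes, screwdrivers with the blade down. Leave the other things alone, also the spare marker in the back right corner and the spare screwdriver far to the left.

Things in the scene. Friction and masses are not known exactly. Their poses are not given: they have to be found in the camera images.
- rack: steel strip 84 x 326 x 6 mm fixed to the table with five square tubes 62 mm apart in a row, one yellow, four grey, in any order. Origin: centre of its underside; y runs along the row, x across it, away from the robot; the tubes' rims are 91 mm above the table. Behind it stands a drawer cabinet 0.26 m high (0.34 m with the tin on it): near face at x = 0.72, y = -0.05 (open drawers) to 0.28
- tube_yellow: yellow square steel tube standing upright, open at the top: inside 40 x 40 mm, walls 3 mm, 85 mm deep. Origin: centre of its inner floor (6 mm above the table); z up, x and y square to the walls; y along the row of tubes
- tube_grey_1: grey square steel tube standing upright, open at the top: inside 40 x 40 mm, walls 3 mm, 85 mm deep. Origin: centre of its inner floor (6 mm above the table); z up, x and y square to the walls; y along the row of tubes; the brush stands in this one at first
- tube_grey_2: grey square steel tube standing upright, open at the top: inside 40 x 40 mm, walls 3 mm, 85 mm deep. Origin: centre of its inner floor (6 mm above the table); z up, x and y square to the walls; y along the row of tubes
- tube_grey_3: grey square steel tube standing upright, open at the top: inside 40 x 40 mm, walls 3 mm, 85 mm deep. Origin: centre of its inner floor (6 mm above the table); z up, x and y square to the walls; y along the row of tubes
- tube_grey_4: grey square steel tube standing upright, open at the top: inside 40 x 40 mm, walls 3 mm, 85 mm deep. Origin: centre of its inner floor (6 mm above the table); z up, x and y square to the walls; y along the row of tubes
- brush: bottle brush, 165 mm long, 60 g, at first standing head down in a grey tube. Origin: middle of the flat foot of its head; z runs along it to the top of the grip. Blue head 0 to 66 mm (rigid core 22 mm thick, soft bristle tips to 33 mm that give way), thin stem, black round grip 85 to 165 mm, 17 to 18 mm thick
- marker: paint marker, white with a blue cap, 16 x 132 x 16 mm (16 mm square to the fingers), 20 g, lying on the table in front or to the right of the rack. Origin: middle of its underside, 8 mm below its centre line; y runs along it, 66 mm to either end; z up
- electrode_tube: green and white square tube of electrodes, closed, 19 x 172 x 14 mm, 90 g, lying on the table in front or to the right of the rack; may be absent. Origin: middle of its underside, 7 mm below its centre line; y along it, 86 mm to either end; z up
- driver_red: screwdriver, red handle, 28 x 214 x 27 mm, 100 g, lying on the table in front or to the right of the rack; may be absent. Origin: under its middle, 14 mm below its centre line; y runs along it to the blade. Handle 28 mm thick from y = -107 to -12 mm, then a steel blade 6 mm thick, tip at y = +97 to +107 mm
- driver_red_tip (a point): tip of the red screwdriver's blade
- driver_yellow: screwdriver, yellow handle, 30 x 179 x 29 mm, 90 g, lying on the table in front or to the right of the rack; may be absent. Origin: under its middle, 14 mm below its centre line; y runs along it to the blade. Handle 30 mm thick from y = -90 to +6 mm, then a steel blade 6 mm thick, tip at y = +79 to +89 mm
- driver_yellow_tip (a point): tip of the yellow screwdriver's blade
- tape_roll: roll of grey tape, 99 mm across, 48 mm high, a bystander. Origin: centre of its underside
- spray_can: aerosol can with a green cap, 52 mm across, 171 mm tall, a bystander. Origin: centre of its underside
Not all that is in view belongs to the job. Several things have the shape of the driver_yellow; the one meant has the colours described above. What is shaped like the brush but purple is not meant.

How it is judged:
On the way, in this order (a step that is already met when the one before it is completed fails the run):
1. the brush head is down at the bottom of the yellow tube (horizontal distance between brush and tube_yellow below 0.022 m and z of brush in the frame of tube_yellow below 0.015 m), for 0.1 s.
2. the brush head is drawn up close to the mouth of the yellow tube (horizontal distance between brush and tube_yellow below 0.022 m and z of brush in the frame of tube_yellow above 0.055 m), for 0.02 s.
3. the brush head is down at the bottom of the yellow tube a second time (all of step 1), for 0.1 s.
4. the brush head is drawn up close to the mouth once more (all of step 2), for 0.02 s.
5. the brush head is down at the bottom of the yellow tube a third time (all of step 3), for 0.1 s.
6. the brush stands head down in a grey tube ((horizontal distance between brush and tube_grey_1 below 0.022 m or horizontal distance between brush and tube_grey_2 below 0.022 m or horizontal distance between brush and tube_grey_3 below 0.022 m or horizontal distance between brush and tube_grey_4 below 0.022 m) and height (world z) of brush below 0.025 m and angle between brush's own z axis and vertical below 0.5 rad and linear speed of brush below 0.05 m/s), for 0.2 s.
At the end, for the whole second after the job is handed in: The brush stands head down in a grey tube, the marker stands in the yellow tube, and each electrode tube and screwdriver present stands in a grey tube down to the bottom (30 mm), blades down, leaning at most 37 degrees (brush 28), all at rest (all of step 6 and horizontal distance between marker and tube_yellow below 0.032 m and height (world z) of marker below 0.115 m and (angle between marker's own y axis and vertical below 0.65 rad or angle between marker's own y axis and vertical above 2.49 rad) and linear speed of each of marker, electrode_tube, driver_red, driver_yellow below 0.05 m/s and (horizontal distance between electrode_tube and tube_grey_1 below 0.032 m or horizontal distance between electrode_tube and tube_grey_2 below 0.032 m or horizontal distance between electrode_tube and tube_grey_3 below 0.032 m or horizontal distance between electrode_tube and tube_grey_4 below 0.032 m) and height (world z) of electrode_tube below 0.135 m and (angle between electrode_tube's own y axis and vertical below 0.65 rad or angle between electrode_tube's own y axis and vertical above 2.49 rad) and (horizontal distance between driver_red_tip and tube_grey_1 below 0.03 m or horizontal distance between driver_red_tip and tube_grey_2 below 0.03 m or horizontal distance between driver_red_tip and tube_grey_3 below 0.03 m or horizontal distance between driver_red_tip and tube_grey_4 below 0.03 m) and height (world z) of each of driver_red_tip, driver_yellow_tip below 0.036 m and angle between each of driver_red, driver_yellow's own y axis and vertical above 2.49 rad and (horizontal distance between driver_yellow_tip and tube_grey_1 below 0.03 m or horizontal distance between driver_yellow_tip and tube_grey_2 below 0.03 m or horizontal distance between driver_yellow_tip and tube_grey_3 below 0.03 m or horizontal distance between driver_yellow_tip and tube_grey_4 below 0.03 m)); the robot touches nothing.
It fails at once if the roll of tape is pushed aside by over 30 mm (distance of tape_roll from where it was at the start of the episode above 0.03 m).
It fails at once if the spray can is pushed aside by over 30 mm (distance of spray_can from where it was at the start of the episode above 0.03 m).
Of electrode_tube, driver_red, driver_yellow only 2 to 3 are there at a start; the rules pass over those that are not, and their reading is None.
At some moment in a run one of marker, electrode_tube may be knocked a few centimetres aside while the robot is not near it.
Once in a run the grip may slacken for a moment while it holds something.
It also fails if it takes over 210 s, if anything falls off the work surface, if the arm or the gripper's body presses on something with over 40 N, if the wrist force passes 120 N, or if a joint passes its speed limit or range.

## Working session

There is one attempt and no reset: what is moved stays moved. The work goes in short steps, Python scripts to look and compute and a tool call to move; the robot and the scene stay as the last step left them, time stands still between calls to the robot, and variables do not carry over. Pictures are saved under pics/ and viewed, at most 14 in all, crops included, and the job is handed in when it is done.

Besides the shell and the picture viewer there is one more tool, called after "Request:" by a JSON object that holds its "op" and its "data". move_arm: Moves the arm, as the interface text tells. Its arguments: {"type":"object","properties":{"steps":{"type":"array"}},"required":["steps"]}

```bash
ls; mkdir -p pics
cat > h.py <<'E'
from bench import *
import numpy as np, cv2
from scipy.spatial.transform import Rotation as R
def cam(n):
    m=camera_model(n); return m,R.from_rotvec(m["rvec"]).as_matrix(),np.array(m["tvec"])
def rays(n,uv):
    m,Rm,t=cam(n); uv=np.atleast_2d(uv).astype(float)
    d=np.c_[(uv[:,0]-m["cx"])/m["fx"],(uv[:,1]-m["cy"])/m["fy"]]; s=d.copy()
    for _ in range(10): s=d/(1+m["k1"]*(s**2).sum(1,keepdims=True))
    return np.c_[s,np.ones(len(s))],Rm,t
def pts(n,uv,z):   # depth -> world
    s,Rm,t=rays(n,uv); return (s*np.atleast_1d(z)[:,None]-t)@Rm
def onplane(n,uv,h):
    s,Rm,t=rays(n,uv); o=-Rm.T@t; d=s@Rm; return o+d*((h-o[2])/d[:,2])[:,None]
def proj(n,P):
    m,Rm,t=cam(n); c=np.atleast_2d(P)@Rm.T+t; s=c[:,:2]/c[:,2:]; s=s*(1+m["k1"]*(s**2).sum(1,keepdims=True))
    return s*[m["fx"],m["fy"]]+[m["cx"],m["cy"]]
def maskpts(n,mask,D):
    v,u=np.nonzero(mask&(D>0)); return pts(n,np.c_[u,v],D[v,u])
def save(n,img): cv2.imwrite(f"pics/{n}.png",img[:,:,::-1])
E
python3 - <<'E'
from h import *
for n in("top","side"):
    p,D=snapshot(n); save(n+"0",p); np.save(n+"0.npy",D); m,Rm,t=cam(n); print(n,-Rm.T@t,Rm[2],m["fx"])
    for k in ["rack","tube_yellow","tube_grey_1","brush","marker","electrode_tube","driver_red","driver_yellow","tape_roll","spray_can"]:
        for s in silhouettes(n,k)[:5]:
            if s["score"]<.2: continue
            P=maskpts(n,s["pixels"],D)
            print(k,round(s["score"],2),np.round(s["uv"]),s["pixels"].sum(),np.round(np.median(P,0),3) if len(P) else "", np.round(np.ptp(P,0),3) if len(P) else "")
E
```

```text
pics
top [0.26674786 0.01152147 1.58559087] [ 0.18970301  0.02073637 -0.98162252] 523.6550123501653
rack 0.8 [283. 229.] 1131 [0.597 0.166 0.006] [0.11  0.322 0.102]
tube_yellow 0.87 [271. 223.] 338 [0.614 0.201 0.052] [0.07  0.063 0.101]
tube_grey_1 0.85 [287. 211.] 286 [0.62  0.14  0.058] [0.052 0.056 0.1  ]
tube_grey_1 0.73 [251. 218.] 360 [0.611 0.26  0.053] [0.075 0.062 0.099]
tube_grey_1 0.72 [310. 207.] 212 [0.646 0.076 0.057] [0.075 0.044 0.105]
tube_grey_1 0.71 [234. 225.] 282 [0.592 0.317 0.061] [0.051 0.07  0.102]
brush 0.54 [222. 220.] 122 [0.597 0.32  0.111] [0.025 0.034 0.144]
brush 0.44 [237. 263.] 130 [0.475 0.277 0.063] [0.038 0.029 0.173]
marker 0.7 [351. 272.] 189 [ 0.453 -0.046  0.014] [0.033 0.126 0.019]
marker 0.64 [177. 230.] 598 [0.576 0.459 0.137] [0.09  0.111 0.192]
marker 0.55 [384. 230.] 364 [ 0.583 -0.147  0.012] [0.056 0.164 0.032]
marker 0.52 [484. 242.] 330 [ 0.534 -0.444  0.021] [0.056 0.201 0.037]
electrode_tube 0.75 [384. 230.] 355 [ 0.583 -0.144  0.012] [0.056 0.167 0.032]
driver_red 0.71 [487. 244.] 265 [ 0.53  -0.452  0.023] [0.048 0.152 0.041]
d
[... 1067 characters left out ...]
0.597 0.331 0.135] [0.13  0.268 0.173]
marker 0.58 [368. 249.] 172 [ 0.453 -0.03   0.013] [0.035 0.133 0.014]
marker 0.23 [282. 303.] 851 [0.579 0.261 0.005] [0.064 0.342 0.017]
electrode_tube 0.56 [331. 228.] 248 [ 0.581 -0.131  0.011] [0.051 0.174 0.015]
driver_red 0.43 [371. 188.] 117 [ 0.528 -0.436  0.02 ] [0.034 0.09  0.028]
driver_yellow 0.6 [354. 292.] 480 [0.425 0.201 0.021] [0.107 0.153 0.033]
driver_yellow 0.45 [396. 206.] 155 [ 0.424 -0.345  0.022] [0.032 0.168 0.027]
tape_roll 0.94 [275. 225.] 513 [ 0.715 -0.065  0.037] [0.103 0.229 0.089]
tape_roll 0.28 [277. 259.] 515 [0.593 0.201 0.075] [0.053 0.089 0.088]
spray_can 0.71 [230. 325.] 2489 [0.573 0.493 0.102] [0.129 0.263 0.175]
```

Run:
```python
import cv2
a=cv2.imread("pics/top0.png")[150:330,150:530]; cv2.imwrite("pics/top0c.png",cv2.resize(a,(800,379),interpolation=cv2.INTER_CUBIC))
```

```text
(no output)
```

View pics/top0c.png

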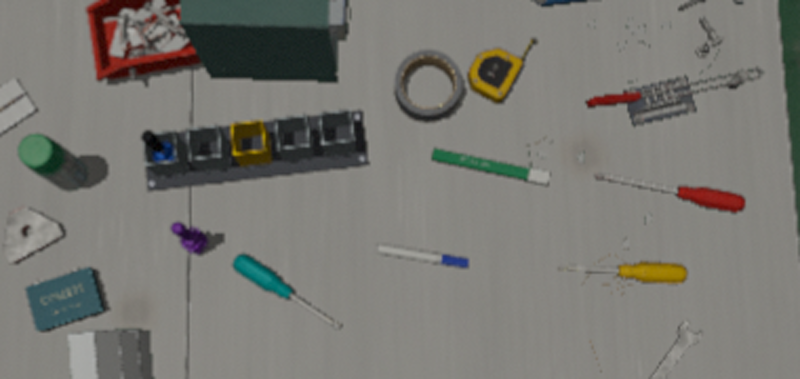

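View pics/side0.png

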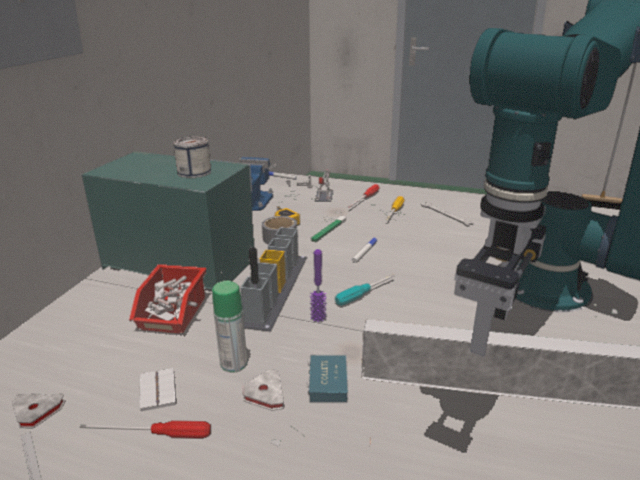

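The top crop shows the row of tubes left to right: grey with the brush (crop 160,150), grey, yellow (250,143), grey, grey. Candidates for driver_yellow are the teal one (crop 285,290) and the yellow one (625,270). The yellow handle fits the description. For the brush, the purple one standing free (crop 190,238) is a decoy, and the blue/black one in the rack is the one meant. The crop confirms both, and the electrode tube (490,167), marker (425,255) and driver_red (670,192) are all present.

```bash
cat > meas.py <<'E'
from h import *
from scipy.optimize import least_squares
def rackfit(Ds):
    P=[]
    for n,D in Ds.items():
        v,u=np.nonzero(D>0); Q=pts(n,np.c_[u,v],D[v,u]); P.append(Q[(abs(Q[:,2]-.091)<.004)&(Q[:,0]>.52)&(Q[:,0]<.68)&(Q[:,1]>.02)&(Q[:,1]<.38)])
    P=np.vstack(P)
    def f(p):
        d=P[:,:2]-p[:2]; c,s=np.cos(p[2]),np.sin(p[2]); x=c*d[:,0]+s*d[:,1]; y=-s*d[:,0]+c*d[:,1]
        k=np.clip(np.round(y/.062),-2,2); m=np.maximum(abs(x),abs(y-.062*k)); return m-.0215
    r=min((least_squares(f,[.60,.195,a],loss="soft_l1",f_scale=.003) for a in(-.2,-.1,0,.1,.2)),key=lambda r:r.cost)
    return r.x,len(P),np.median(abs(r.fun))
def lying(n,k,D,i=0,near=None):
    S=[s for s in silhouettes(n,k) if s["score"]>.2]
    if near is not None: S.sort(key=lambda s:np.linalg.norm(maskpts(n,s["pixels"],D)[:,:2].mean(0)-near))
    m=S[i]["pixels"]; P=maskpts(n,m,D); P=P[P[:,2]>.003]; c=P[:,:2].mean(0); u=np.linalg.svd(P[:,:2]-c,full_matrices=False)[2][0]
    if u[1]<0:u=-u
    a=(P[:,:2]-c)@u; w=(P[:,:2]-c)@[-u[1],u[0]]
    lo,hi=np.percentile(a,[.5,99.5]); return dict(mid=np.round(c+u*(lo+hi)/2+np.median(w)*np.array([-u[1],u[0]]),4),dir=np.round(u,3),L=round(hi-lo,3),zt=round(np.percentile(P[:,2],95),3),yaw=round(np.degrees(np.arctan2(u[1],u[0])),1))
E
python3 - <<'E'
from meas import *
o=get_obs(); print({k:np.round(v,3) for k,v in o.items()})
D={n:np.load(n+"0.npy") for n in("top","side")}
for s in({"top"},{"side"},{"top","side"}): print(rackfit({k:D[k] for k in s}))
x=rackfit(D)[0]
for k in range(-2,3): print(k,x[:2]+.062*k*np.array([-np.sin(x[2]),np.cos(x[2])]))
for n in D:
    p,D[n]=snapshot(n)
    for k,near in [("marker",(.453,-.04)),("electrode_tube",(.58,-.14)),("driver_red",(.53,-.45)),("driver_yellow",(.425,-.36)),("spray_can",(.57,.48)),("tape_roll",(.71,-.06))]:
        print(n,k,lying(n,k,D[n],0,near))
    v,u=np.nonzero(D[n]>0);Q=pts(n,np.c_[u,v],D[n][v,u]); b=Q[(Q[:,2]>.125)&(Q[:,2]<.18)&(abs(Q[:,0]-.597)<.03)&(abs(Q[:,1]-.32)<.04)]
    for lo in(.12,.135,.15): 
        q=b[(b[:,2]>lo)&(b[:,2]<lo+.02)]; print("grip",n,len(q),q.mean(0),q.min(0),q.max(0))
E
```

```text
{'time': np.float64(1.1), 'joint_positions': array([ 1.196,  0.087,  1.371, -0.   ,  1.684, -0.103]), 'qvel': array([ 0.001,  0.001,  0.   , -0.001,  0.001,  0.   ]), 'joint_torque': array([ 1.0000e-03, -3.4005e+01, -3.0261e+01,  7.2000e-02,  2.4000e-02,
       -0.0000e+00]), 'tool_pos': array([0.148, 0.53 , 0.19 ]), 'ee_rot': array([3.142, 0.   , 2.87 ]), 'wrist_force': array([ 0.096, -0.582, -0.32 ]), 'wrist_torque': array([0.044, 0.016, 0.052]), 'finger_force': np.float64(0.0), 'width': np.float64(0.094)}
(array([0.61441903, 0.19959479, 0.10385149]), 274, np.float64(0.0009540812835859384))
(array([0.61250658, 0.20303976, 0.10043109]), 495, np.float64(0.0011239600525785529))
(array([0.61335664, 0.20203763, 0.10282852]), 769, np.float64(0.0014632767177260864))
-2 [0.62608491 0.07869262]
-1 [0.61972078 0.14036513]
0 [0.61335664 0.20203763]
1 [0.6069925  0.26371013]
2 [0.60062836 0.32538264]
top marker {'mid': array([ 0.4545, -0.0418]), 'dir': array([0.183, 0.983]), 'L': np.float64(0.13), 'zt': np.float64(0.019), 'yaw': np.float64(79.5)}
top electrode_tube {'mid': array([ 0.5833, -0.1
[... 1663 characters left out ...]
oat64(0.03), 'yaw': np.float64(83.2)}
side spray_can {'mid': array([0.6101, 0.4364]), 'dir': array([-0.553,  0.833]), 'L': np.float64(0.146), 'zt': np.float64(0.171), 'yaw': np.float64(123.6)}
side tape_roll {'mid': array([ 0.7134, -0.052 ]), 'dir': array([0.125, 0.992]), 'L': np.float64(0.097), 'zt': np.float64(0.048), 'yaw': np.float64(82.8)}
grip side 49 [0.59683462 0.33152472 0.13306689] [0.59122735 0.32502227 0.12550831] [0.60595828 0.33598874 0.13996772]
grip side 73 [0.59663243 0.33179661 0.14481308] [0.59033672 0.32187657 0.13504656] [0.60661519 0.33624528 0.15483347]
grip side 86 [0.59653113 0.33062244 0.16081867] [0.59015159 0.31877131 0.15015238] [0.60589633 0.33639351 0.16997348]
```

Request:
{"op": "move_arm", "data": {"steps": [0, 0, 0, 0, 0, 0.05, 1, 0, 0, 0.1, 0.03, -0.01, 0.1, 1, 0, 0, 0.375, 0.451, -0.205, 0.12, 1, 0, 0, 0.375, 0.451, -0.205, 0.12, 1, 0, 0, 0.375, 0.451, -0.205, 0.12, 1, 0, 0, 0.375, 0.451, -0.205, 0.12, 1, 0, 0, 0.375, 0.451, -0.205, 0.12, 1, 0, 0, 0.375, 0.451, -0.205, 0.12, 1, 0, 0, 0.375, 0.451, -0.205, 0.12, 1, 0, 0, 0.375, 0.451, -0.205, 0.12, 1, 0, 0, 0.375, 0.451, -0.205, 0.12, 1, 0, 0, 0.375, 0.451, -0.205, 0.12, 1]}}

```text
time: 3.0
tool_pos: [0.6019, 0.3221, 0.3085]
ee_rot: [-3.14, -0.001, -3.042]
wrist_force: [-0.5, -0.5, -0.3]
width: 0.0941
finger_force: 0.0
```

Request:
{"op": "move_arm", "data": {"steps": [0, 0, 0, 0, 0, -0.05, 1, 0, 0, 0, 0, 0, -0.1, 1, 0, 0, 0, 0, 0, -0.14, 1, 0, 0, 0, 0, 0, -0.175, 1, 0, 0, 0, 0, 0, -0.175, 1]}}

```text
time: 3.5
tool_pos: [0.5949, 0.3231, 0.1268]
ee_rot: [-3.137, -0.014, -3.039]
wrist_force: [-0.3, 0.0, -0.7]
width: 0.0941
finger_force: 0.0
```

Run:
```python
from h import *
o=get_obs(); print({k:np.round(o[k],4) for k in("joint_positions","tool_pos","ee_rot")})
p,D=snapshot("side"); save("side1",cv2.resize(p[180:360,180:380],(800,720))[:600])
print(proj("side",[o["tool_pos"]]))
```

```text
{'joint_positions': array([ 4.1380e-01,  4.0080e-01,  1.1147e+00,  1.0000e-04,  1.6402e+00,
       -1.2601e+00]), 'tool_pos': array([0.5949, 0.3231, 0.1268]), 'ee_rot': array([-3.1374, -0.0135, -3.0385])}
[[256.45146212 266.98610652]]
```

View pics/side1.png

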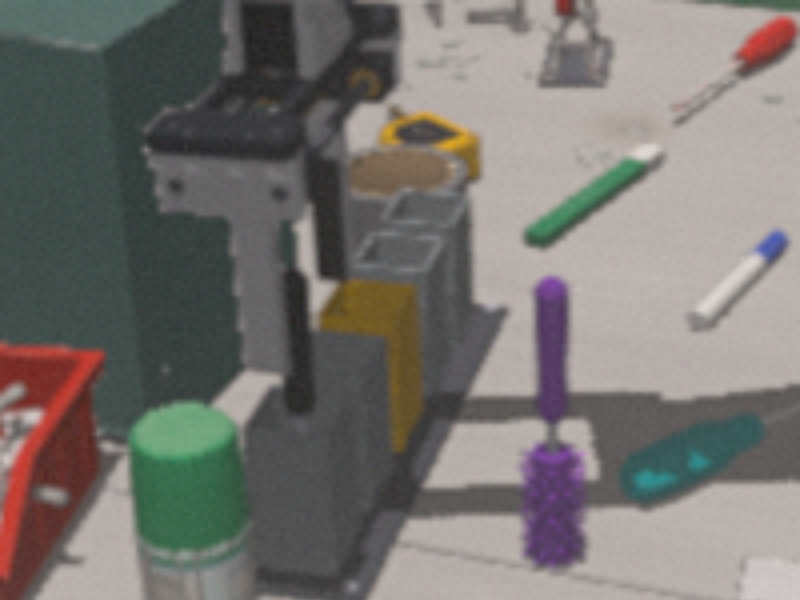

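The gripper straddles the brush grip (crop 300,340), and the projected TCP falls on it. Closing now.

Request:
{"op": "move_arm", "data": {"steps": [0, 0, 0, 0, 0, 0, 0.1, 0, 0, 0, 0, 0, 0, 0.1, 0, 0, 0, 0, 0, 0, 0.1, 0, 0, 0, 0, 0, 0, 0.1, 0, 0, 0, 0, 0, 0, 0.1, 0, 0, 0, 0, 0, 0, 0.1, 0, 0, 0, 0, 0, 0, 0.1]}}

```text
time: 4.25
tool_pos: [0.5986, 0.3248, 0.1348]
ee_rot: [3.142, -0.0, -3.038]
wrist_force: [0.2, -0.7, -0.5]
width: 0.0415
finger_force: 0.0
```

Run:
```python
from h import *
o=get_obs(); print({k:np.round(o[k],4) for k in("joint_positions","tool_pos","ee_rot","width")})
```

```text
{'joint_positions': array([ 4.1390e-01,  3.9590e-01,  1.1054e+00,  1.0000e-04,  1.6403e+00,
       -1.2601e+00]), 'tool_pos': array([0.5986, 0.3248, 0.1348]), 'ee_rot': array([ 3.1415, -0.    , -3.0384]), 'width': np.float64(0.0415)}
```

Request:
{"op": "move_arm", "data": {"steps": [0, 0, 0, 0, 0, 0, 0, 0, 0, 0, 0, 0, 0, 0, 0, 0, 0, 0, 0, 0, 0, 0, 0, 0, 0, 0, 0, 0, 0, 0, 0, 0, 0, 0, 0, 0, 0, 0, 0, 0, 0, 0, 0, 0, 0, 0, 0, 0.03, 0, 0, 0, 0, 0, 0, 0.06, 0, 0, 0, 0, 0, 0, 0.09, 0, 0, 0, 0, 0, 0, 0.12, 0, 0, 0, 0, 0, 0, 0.12, 0]}}

```text
time: 5.35
tool_pos: [0.6004, 0.3256, 0.261]
ee_rot: [3.138, 0.01, -3.038]
wrist_force: [0.0, -0.4, 0.2]
width: 0.0166
finger_force: 30.0
```

```bash
cat > brush.py <<'E'
from meas import *
def brush(tag=None):
    o=get_obs(); t=o["tool_pos"]; print("tcp",np.round(t,4),o["time"],"w",round(float(o["width"]),4),"ff",o["finger_force"])
    for n in("side","top"):
        p,D=snapshot(n)
        h=cv2.cvtColor(p,cv2.COLOR_RGB2HSV); v,u=np.nonzero((h[...,0]>100)&(h[...,0]<125)&(h[...,1]>130)&(D>0)); Q=pts(n,np.c_[u,v],D[v,u])
        q=Q[(np.linalg.norm(Q[:,:2]-t[:2],axis=1)<.05)]
        if len(q)>5: print(n,"blue",len(q),"mean",np.round(q.mean(0),4),"min",np.round(np.percentile(q,2,axis=0),4),"max",np.round(np.percentile(q,98,axis=0),4))
        if n=="side" and tag:
            u,v=proj("side",[t])[0].astype(int); save(tag,cv2.resize(p[v-50:v+100,u-100:u+100],(800,600)))
E
python3 -c "from brush import *; brush('side2')"
```

```text
tcp [0.6004 0.3256 0.261 ] 5.35 w 0.0166 ff 29.999765753746033
side blue 278 mean [0.5997 0.3354 0.1719] min [0.5906 0.3276 0.138 ] max [0.6126 0.3422 0.1984]
top blue 7 mean [0.5922 0.329  0.2231] min [0.579  0.3019 0.1685] max [0.5995 0.3372 0.4364]
```

View pics/side2.png

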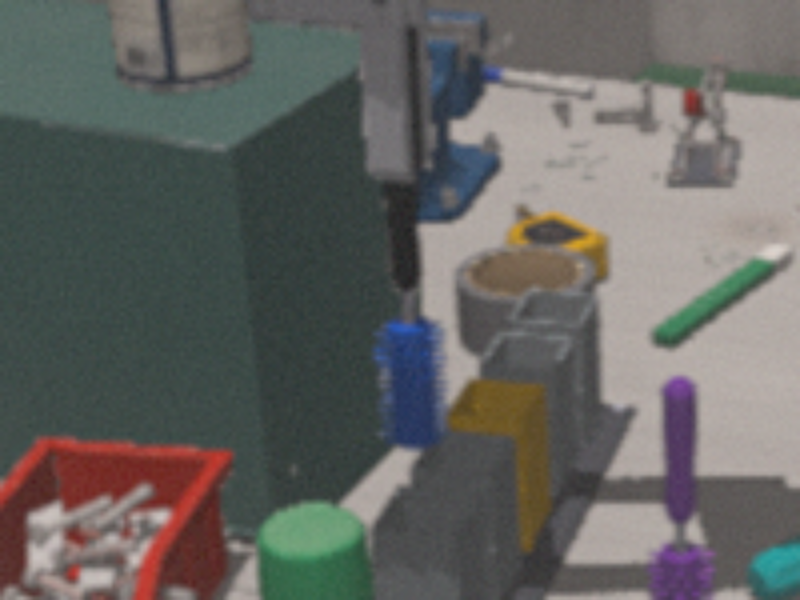

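Request:
{"op": "move_arm", "data": {"steps": [0, 0, 0, 0.004, -0.04, 0, 0, 0, 0, 0, 0.009, -0.085, 0, 0, 0, 0, 0, 0.013, -0.123, 0, 0, 0, 0, 0, 0.013, -0.123, 0, 0, 0, 0, 0, 0.013, -0.123, 0, 0, 0, 0, 0, 0.013, -0.123, 0, 0, 0, 0, 0, 0.013, -0.123, -0.03, 0, 0, 0, 0, 0.013, -0.123, -0.06, 0, 0, 0, 0, 0.013, -0.123, -0.06, 0]}}

```text
time: 6.35
tool_pos: [0.6083, 0.2028, 0.1881]
ee_rot: [-3.141, -0.012, -3.036]
wrist_force: [-0.4, -0.1, -2.0]
width: 0.016
finger_force: 30.0
```

```bash
python3 -c "from brush import *; brush('side3')"
```

```text
tcp [0.6083 0.2028 0.1881] 6.35 w 0.016 ff 29.994236826896667
side blue 116 mean [0.6061 0.2121 0.1109] min [0.5982 0.2051 0.0908] max [0.6158 0.2198 0.1255]
top blue 80 mean [0.6053 0.2013 0.1236] min [0.5955 0.1909 0.0806] max [0.6227 0.2163 0.1704]
```

View pics/side3.png

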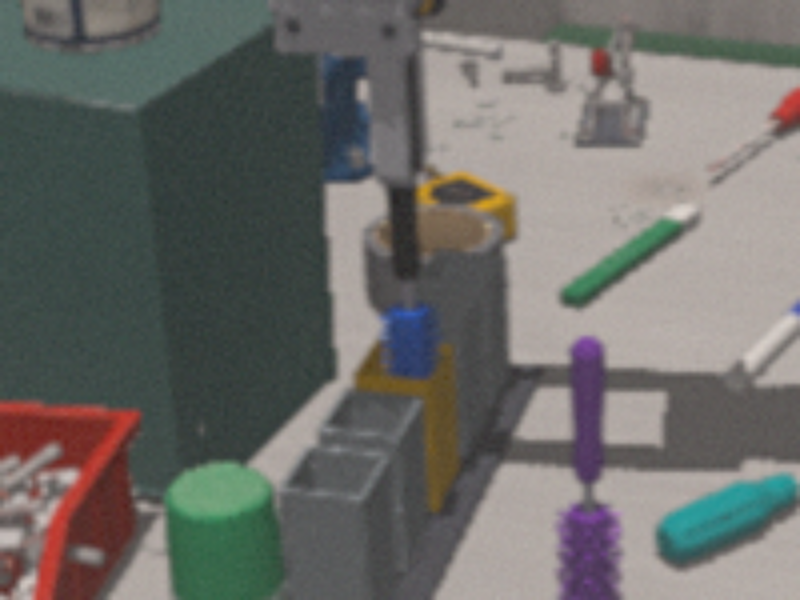

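Request:
{"op": "move_arm", "data": {"steps": [0, 0, 0, 0, 0, -0.02, 0, 0, 0, 0, 0, 0, -0.04, 0, 0, 0, 0, 0, 0, -0.052, 0, 0, 0, 0, 0, 0, -0.056, 0, 0, 0, 0, 0, 0, -0.056, 0, 0, 0, 0, 0, 0, -0.056, 0, 0, 0, 0, 0, 0, -0.056, 0]}}

```text
time: 7.15
tool_pos: [0.6124, 0.202, 0.1404]
ee_rot: [3.141, 0.003, -3.038]
wrist_force: [-0.3, 0.1, -0.6]
width: 0.0164
finger_force: 30.0
```

```bash
python3 -c "from brush import *; brush()"
```

```text
tcp [0.6124 0.202  0.1404] 7.15 w 0.0164 ff 29.99434322118759
top blue 60 mean [0.609  0.1993 0.092 ] min [0.5832 0.176  0.056 ] max [0.6216 0.2156 0.2657]
```

Request:
{"op": "move_arm", "data": {"steps": [0, 0, 0, 0, 0, -0.003, 0, 0, 0, 0, 0, 0, -0.003, 0, 0, 0, 0, 0, 0, 0.03, 0, 0, 0, 0, 0, 0, 0.062, 0, 0, 0, 0, 0, 0, 0.062, 0, 0, 0, 0, 0, 0, 0.062, 0, 0, 0, 0, 0, 0, 0.03, 0, 0, 0, 0, 0, 0, 0.01, 0, 0, 0, 0, 0, 0, 0, 0, 0, 0, 0, 0, 0, -0.003, 0, 0, 0, 0, 0, 0, -0.003, 0, 0, 0, 0, 0, 0, -0.003, 0]}}

```text
time: 8.45
tool_pos: [0.6115, 0.2018, 0.1355]
ee_rot: [3.141, -0.001, -3.038]
wrist_force: [-0.5, 0.3, -0.9]
width: 0.0163
finger_force: 30.0
```

Request:
{"op": "move_arm", "data": {"steps": [0, 0, 0, 0, 0, 0, 0, 0, 0, 0, 0, 0, 0, 0, 0, 0, 0, 0, 0, 0.03, 0, 0, 0, 0, 0, 0, 0.066, 0, 0, 0, 0, 0, 0, 0.066, 0, 0, 0, 0, 0, 0, 0.066, 0, 0, 0, 0, 0, 0, 0.03, 0, 0, 0, 0, 0, 0, 0.01, 0, 0, 0, 0, 0, 0, 0.003, 0, 0, 0, 0, 0, 0, 0, 0, 0, 0, 0, 0, 0, 0, 0, 0, 0, 0, 0, 0, 0, 0]}}

```text
time: 9.65
tool_pos: [0.6118, 0.2019, 0.1361]
ee_rot: [3.141, 0.001, -3.038]
wrist_force: [-0.3, 0.4, -0.2]
width: 0.0164
finger_force: 30.0
```

```bash
python3 -c "from brush import *; brush('side4')"
```

```text
tcp [0.6118 0.2019 0.1361] 9.65 w 0.0164 ff 29.99730885028839
top blue 57 mean [0.6074 0.1988 0.0972] min [0.5793 0.1727 0.0445] max [0.6239 0.2147 0.3366]
```

View pics/side4.png

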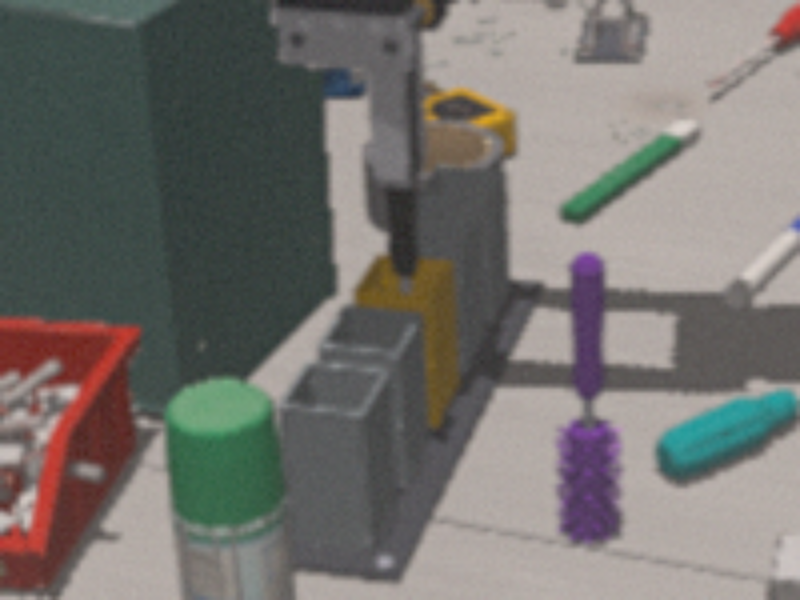

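Request:
{"op": "move_arm", "data": {"steps": [0, 0, 0, 0, 0, 0.04, 0, 0, 0, 0, 0, 0, 0.08, 0, 0, 0, 0, 0, 0, 0.12, 0, 0, 0, 0, 0, 0, 0.12, 0, 0, 0, 0, -0.004, 0.04, 0.12, 0, 0, 0, 0, -0.008, 0.085, 0.12, 0, 0, 0, 0, -0.012, 0.123, 0.12, 0, 0, 0, 0, -0.012, 0.123, 0.12, 0, 0, 0, 0, -0.012, 0.123, 0.12, 0, 0, 0, 0, -0.012, 0.123, 0.09, 0, 0, 0, 0, -0.012, 0.123, 0.06, 0, 0, 0, 0, -0.012, 0.123, 0.06, 0]}}

```text
time: 10.95
tool_pos: [0.5975, 0.322, 0.1896]
ee_rot: [-3.138, -0.01, -3.041]
wrist_force: [-0.7, -0.2, -1.5]
width: 0.0161
finger_force: 30.0
```

```bash
python3 -c "from brush import *; brush()"
```

```text
tcp [0.5975 0.322  0.1896] 10.95 w 0.0161 ff 29.996976256370544
side blue 180 mean [0.5948 0.3309 0.1097] min [0.5863 0.3217 0.0861] max [0.6059 0.3383 0.1285]
top blue 18 mean [0.5937 0.3313 0.1315] min [0.5777 0.3085 0.0865] max [0.6056 0.3435 0.3224]
```

Request:
{"op": "move_arm", "data": {"steps": [0, 0, 0, 0, 0, -0.025, 0, 0, 0, 0, 0, 0, -0.045, 0, 0, 0, 0, 0, 0, -0.056, 0, 0, 0, 0, 0, 0, -0.059, 0, 0, 0, 0, 0, 0, -0.059, 0, 0, 0, 0, 0, 0, -0.059, 0, 0, 0, 0, 0, 0, -0.059, 0.5, 0, 0, 0, 0, 0, -0.059, 0.5, 0, 0, 0, 0, 0, -0.059, 0.5, 0, 0, 0, 0, 0, -0.059, 0.5, 0, 0, 0, 0, 0, -0.059, 0.5, 0, 0, 0, 0, 0, -0.059, 0.5]}}

```text
time: 12.25
tool_pos: [0.5997, 0.3248, 0.1368]
ee_rot: [3.142, -0.0, -3.038]
wrist_force: [-0.3, 0.5, -0.1]
width: 0.0468
finger_force: 0.0
```

Request:
{"op": "move_arm", "data": {"steps": [0, 0, 0, 0, 0, 0.04, 0.5, 0, 0, 0, 0, 0, 0.08, 0.5, 0, 0, 0, 0, 0, 0.12, 0.5, 0, 0, 0, 0, 0, 0.16, 0.5, 0, 0, 0, -0.06, -0.05, 0.16, 0.5, 0, 0, 0, -0.1, -0.1, 0.16, 0.5, 0, 0, 0, -0.1, -0.1, 0.16, 0.5]}}

```text
time: 12.95
tool_pos: [0.4989, 0.2239, 0.2971]
ee_rot: [-3.141, 0.001, -3.038]
wrist_force: [1.0, -0.4, 0.5]
width: 0.0471
finger_force: 0.0
```

Run:
```python
from meas import *
o=get_obs(); print({k:np.round(o[k],5) for k in("joint_positions","tool_pos","ee_rot")})
p,Ds=snapshot("side"); save("side5",cv2.resize(p[160:340,180:420],(800,600)))
for k,nr in [("marker",(.453,-.04)),("electrode_tube",(.58,-.14)),("driver_red",(.53,-.41))]: print(k,lying("side",k,Ds,0,nr))
```

```text
{'joint_positions': array([ 3.18310e-01,  8.41900e-02,  1.16302e+00, -2.70000e-04,
        1.89374e+00, -1.35618e+00]), 'tool_pos': array([0.49887, 0.22388, 0.29712]), 'ee_rot': array([-3.14148e+00,  6.80000e-04, -3.03799e+00])}
marker {'mid': array([ 0.4523, -0.0333]), 'dir': array([0.197, 0.98 ]), 'L': np.float64(0.127), 'zt': np.float64(0.017), 'yaw': np.float64(78.6)}
electrode_tube {'mid': array([ 0.5774, -0.1379]), 'dir': array([0.231, 0.973]), 'L': np.float64(0.171), 'zt': np.float64(0.015), 'yaw': np.float64(76.7)}
driver_red {'mid': array([ 0.5408, -0.3925]), 'dir': array([0.255, 0.967]), 'L': np.float64(0.204), 'zt': np.float64(0.027), 'yaw': np.float64(75.2)}
```

View pics/side5.png

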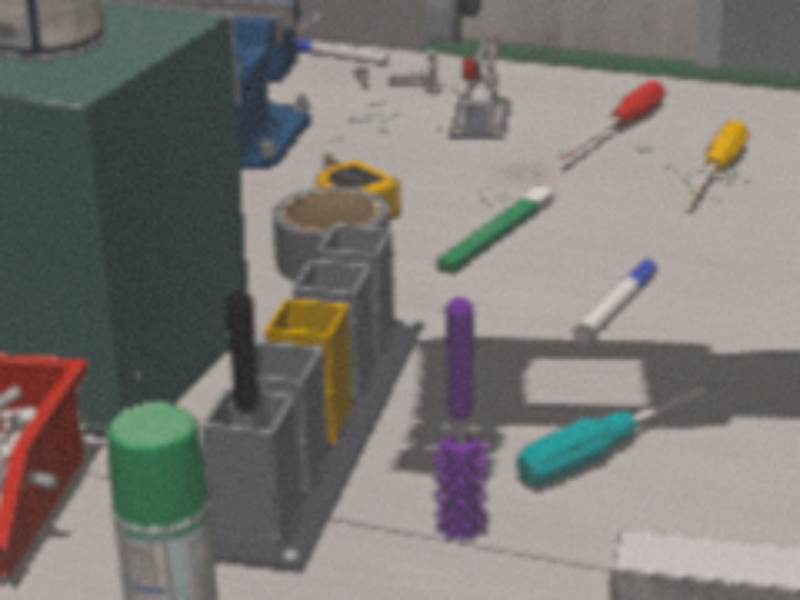

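Brush stands in its grey tube (crop 243,350). Next, a tilt test to learn the arm's geometry.

Request:
{"op": "move_arm", "data": {"steps": [0.246, -0.746, 0, 0, 0, 0, 0.5, 0.246, -0.746, 0, 0, 0, 0, 0.5, 0.246, -0.746, 0, 0, 0, 0, 0.5, 0.246, -0.746, 0, 0, 0, 0, 0.5, 0.246, -0.746, 0, 0, 0, 0, 0.5, 0.246, -0.746, 0, 0, 0, 0, 0.5, 0.246, -0.746, 0, 0, 0, 0, 0.5, 0.246, -0.746, 0, 0, 0, 0, 0.5]}}

```text
time: 13.95
tool_pos: [0.5005, 0.2256, 0.2984]
ee_rot: [2.93, 0.764, -3.123]
wrist_force: [0.7, -0.0, 0.9]
width: 0.0471
finger_force: 0.0
```

```bash
cat > kin.py <<'E'
from h import *
from scipy.optimize import least_squares
# samples: joints, pos, rpy
S=[([1.196,.087,1.371,0,1.684,-.103],[.148,.53,.19],[3.142,0,2.87]),
([.4138,.4008,1.1147,.0001,1.6402,-1.2601],[.5949,.3231,.1268],[-3.1374,-.0135,-3.0385]),
([.4139,.3959,1.1054,.0001,1.6403,-1.2601],[.5986,.3248,.1348],[3.1415,0,-3.0384]),
([.31831,.08419,1.16302,-.00027,1.89374,-1.35618],[.49887,.22388,.29712],[-3.14148,.00068,-3.03799])]
def fk(q,p):
    a1,d1,a2,a3,d4,L,e=p; r=R.from_euler
    R1=r("z",q[0]); A=R1*r("y",q[1]); B=A*r("y",q[2]); C=B*r("z",q[3])*r("y",q[4]); T=C*r("z",q[5]+np.pi/2)
    pos=R1.apply([a1,e,d1])+A.apply([0,0,a2])+B.apply([a3,0,d4])+C.apply([0,0,L]); return pos,T
def fit(S):
    f=lambda p: np.concatenate([(fk(q,p)[0]-x)*1000 for q,x,_ in S]+[(p-[.05,.35,.3,0,.3,.25,.05])*.3])
    r=least_squares(f,[.05,.35,.3,0,.3,.25,.05]); return r.x,r.fun
LO=np.array([-3.1,-.76,.27,-1.08,.17,-2.57]);HI=np.array([3.1,2.03,2.55,4.22,2.65,2.57])
def ik(pos,Rt,p,q0):
    f=lambda q:(lambda a:np.r_[(a[0]-pos)*10,(a[1].inv()*Rt).as_rotvec()])(fk(q,p))
    r=least_squares(f,np.clip(q0,LO+1e-3,HI-1e-3),bounds=(LO,HI)); return r.x,np.linalg.norm(r.fun)
E
python3 - <<'E'
from kin import *
o=get_obs(); s=(o["joint_positions"],o["tool_pos"],o["ee_rot"]); print([np.round(a,5).tolist() for a in s])
S.append(s); p,fu=fit(S); print(np.round(p,4),np.round(fu,2)); np.save("p.npy",p)
for q,x,e in S: print(np.round((fk(q,p)[1].inv()*R.from_euler("xyz",e)).as_rotvec(),3))
E
```

```text
[[0.32069, -0.5196, 1.86262, -0.00089, 1.01175, -1.35379], [0.5005, 0.22559, 0.29843], [2.93008, 0.76382, -3.12297]]
[-1.000e-04  1.508e-01  4.473e-01  9.880e-02  5.007e-01  3.648e-01
  5.650e-02] [-0.28 -0.05 -0.21  0.07 -0.03  0.11  0.07 -0.03  0.11  0.   -0.07  0.13
  0.08 -0.04 -0.14 -0.02 -0.06  0.04  0.03  0.06  0.03  0.  ]
[ 0. -0. -0.]
[-0.  0. -0.]
[ 0. -0.  0.]
[-0.  0.  0.]
[-0. -0. -0.]
```

Run:
```python
from kin import *
p=np.load("p.npy"); rk=np.array([.6134,.2020]); 
def tool(az,tilt,spin):  # tool z tilted from down toward az; tool y horizontal perp
    h=np.array([np.cos(az),np.sin(az),0]); z=np.sin(tilt)*h+np.cos(tilt)*np.array([0,0,-1.]); y=spin*np.array([-np.sin(az),np.cos(az),0]); return R.from_matrix(np.c_[np.cross(y,z),y,z])
for k in(1,0,-1,-2):
    c=rk+.062*k*np.array([-np.sin(.103),np.cos(.103)]); a0=np.arctan2(c[1],c[0])
    for daz in(-90,-45,0,45,90):
        out=[]
        for tilt in(45,60,75,90):
            best=None
            for spin in(1,-1):
                ok=True;m=9
                for z in(.14,.25):
                    b=min((ik(np.r_[c,z],tool(a0+np.radians(daz),np.radians(tilt),spin),p,np.array([a0-.1,.3,1.2,j4,j5,j6])) for j4 in(0,1.5,3) for j5 in(.6,1.5) for j6 in(-1.3,1.3)),key=lambda t:t[1])
                    m=min(m,np.min(np.minimum(b[0]-LO,HI-b[0]))) if b[1]<.002 else -1
                out.append((tilt,spin,round(float(m),2)))
        print(k,daz,[o for o in out if o[2]>0])
```

```text
1 -90 [(45, 1, 0.3), (60, 1, 0.06)]
1 -45 [(45, 1, 0.3)]
1 0 [(45, 1, 0.43), (45, -1, 0.43), (60, 1, 0.06), (60, -1, 0.06), (75, -1, 0.01), (90, 1, 0.21), (90, -1, 0.21)]
1 45 [(45, -1, 0.78), (60, -1, 0.74), (75, -1, 0.66), (90, -1, 0.64)]
1 90 [(45, -1, 0.68), (60, -1, 0.64), (75, -1, 0.58), (90, -1, 0.53)]
0 -90 [(45, 1, 0.3), (60, 1, 0.07)]
0 -45 [(45, 1, 0.3)]
0 0 [(45, 1, 0.44), (45, -1, 0.44), (60, 1, 0.07), (60, -1, 0.07), (75, -1, 0.02), (90, 1, 0.17), (90, -1, 0.17)]
0 45 [(45, -1, 0.74), (60, -1, 0.71), (75, -1, 0.63), (90, -1, 0.6)]
0 90 [(45, -1, 0.69), (60, -1, 0.63), (75, -1, 0.58), (90, -1, 0.52)]
-1 -90 [(45, 1, 0.3), (60, 1, 0.07)]
-1 -45 [(45, 1, 0.3)]
-1 0 [(45, 1, 0.45), (45, -1, 0.45), (60, 1, 0.08), (60, -1, 0.08), (75, -1, 0.03), (90, 1, 0.15), (90, -1, 0.15)]
-1 45 [(45, -1, 0.72), (60, -1, 0.69), (75, -1, 0.61), (90, -1, 0.58)]
-1 90 [(45, -1, 0.69), (60, -1, 0.63), (75, -1, 0.57), (90, -1, 0.51)]
-2 -90 [(45, 1, 0.3), (60, 1, 0.08)]
-2 -45 [(45, 1, 0.3)]
-2 0 [(45, 1, 0.45), (45, -1, 0.45), (60, 1, 0.08), (60, -1, 0.08), (75, -1, 0.03), (90, 1, 0.14), (90, -1, 0.14)]
-2 45 [(45, -1, 0.71), (60, -1, 0.68), (75, -1, 0.6), (90, -1, 0.57)]
-2 90 [(45, -1, 0.69), (60, -1, 0.63), (75, -1, 0.57), (90, -1, 0.51)]
```

```bash
cat > plan.py <<'E'
from kin import *
p=np.load("p.npy")
def ori(u,tau,spin,elev):
    """item up-end heading u (rad), elevated by elev; tool z = perpendicular 'below' item, rotated by tau so the body leans to the up-end"""
    U=np.array([np.cos(u)*np.cos(elev),np.sin(u)*np.cos(elev),np.sin(elev)]); D=np.array([np.cos(u)*np.sin(elev),np.sin(u)*np.sin(elev),-np.cos(elev)])
    z=np.cos(tau)*D-np.sin(tau)*U; y=spin*np.cross([0,0,1.],[np.cos(u),np.sin(u),0]); return R.from_matrix(np.c_[np.cross(y,z),y,z])
def best(pos,Rt):
    a=np.arctan2(pos[1],pos[0]); r=[]
    for j4 in(0,1.5,3.):
        for j6 in(-1.3,1.3):
            q,e=ik(pos,Rt,p,np.array([a-.1,.3,1.2,j4,1.3,j6]))
            if e<.002: r.append((float(np.min(np.minimum(q-LO,HI-q))),q))
    return max(r,key=lambda t:t[0]) if r else (-1,None)
E
cat > scan.py <<'E'
from plan import *
items={"elec":([.578,-.1,],76.7),"mark":([.453,0],78.8),"red":([.525,-.45],75.2+180),"yel":([.423,-.37],85+180)}
tubes={"elec":[.607,.264],"mark":[.613,.202],"red":[.6197,.1404],"yel":[.6261,.0787]}
for n,(g,u) in items.items():
    res=[]
    for spin in(1,-1):
        for tau in(0,15,30):
            t=np.radians(tau); mg=[best(np.r_[g,z],ori(np.radians(u),t,spin,0)) for z in(.03,.12)]
            if min(m[0] for m in mg)<.03: continue
            for az in range(-60,150,30):
                for lean in(0,):
                    mi=[best(np.r_[tubes[n],z],ori(np.radians(az),t,spin,np.pi/2-np.radians(lean))) for z in(.14,.25)]
                    m=min(x[0] for x in mi)
                    if m>.03: res.append((round(min(m,min(x[0] for x in mg)),2),spin,tau,az,np.round(mg[0][1][[3,5]],2).tolist(),np.round(mi[0][1][[3,5]],2).tolist()))
    res.sort(key=lambda r:-r[0]); print(n); [print("  ",r) for r in res[:6]]
E
time python3 scan.py
```

```text
elec
   (0.85, -1, 0, 90, [-0.0, -0.04], [1.42, -0.64])
   (0.82, -1, 15, 90, [-0.26, 0.17], [1.23, -0.51])
   (0.57, -1, 30, 60, [-0.51, 0.35], [1.16, -0.17])
   (0.57, -1, 30, 90, [-0.51, 0.35], [1.02, -0.35])
   (0.54, -1, 15, 60, [-0.26, 0.17], [1.51, -0.53])
   (0.54, -1, 30, 120, [-0.51, 0.35], [0.89, -0.47])
mark
   (0.72, -1, 15, 90, [-0.26, 0.32], [1.19, -0.52])
   (0.65, -1, 0, 90, [-0.0, 0.07], [1.37, -0.63])
   (0.61, -1, 30, 60, [-0.47, 0.53], [1.14, -0.22])
   (0.61, -1, 30, 90, [-0.47, 0.53], [0.99, -0.4])
   (0.58, -1, 15, 60, [-0.26, 0.32], [1.44, -0.54])
   (0.55, -1, 0, 60, [-0.0, 0.07], [1.67, -0.8])
red
   (0.2, 1, 0, 0, [0.0, -0.53], [3.53, 1.34])
   (0.13, 1, 30, 0, [0.4, -0.7], [-0.88, -0.58])
   (0.1, 1, 0, 30, [0.0, -0.53], [2.18, 2.11])
   (0.06, -1, 30, 30, [0.4, 2.45], [1.17, 0.08])
   (0.06, -1, 30, 60, [0.4, 2.45], [1.11, -0.27])
   (0.06, -1, 30, 90, [0.4, 2.45], [0.96, -0.43])
yel
   (0.3, -1, 30, 30, [0.31, 2.21], [1.18, -0.02])
   (0.3, -1, 30, 60, [0.31, 2.21], [1.08, -0.31])
   (0.3, -1, 30, 90, [0.31, 2.21], [0.93, -0.46])
   (0.3, -1, 30, 120, [0.31, 2.21], [0.81, -0.59])
   (0.26, -1, 15, 30, [0.17, 2.28], [1.67, -0.55])
   (0.26, -1, 15, 60, [0.17, 2.28], [1.32, -0.55])
real	1m29.249s
user	1m29.021s
sys	0m0.363s
```

```bash
cat >> plan.py <<'E'
def delta(pos,Rt,seed=None):
    o=get_obs(); Rc=R.from_euler("xyz",o["ee_rot"]); rv=(Rt*Rc.inv()).as_rotvec(); d=np.array(pos)-o["tool_pos"]
    print("turn",np.round(rv,3),"shift",np.round(d,4),"rows",round(max(np.linalg.norm(rv)/.15,np.linalg.norm(d)/.05),1),"| t",round(float(o["time"]),2),"w",round(float(o["width"]),4),"j",np.round(o["joint_positions"],2), "ik",np.round(best(pos,Rt)[1],2) if seed is None else "")
E
python3 -c "
from plan import *
delta([.5905,-.1035,.12],ori(np.radians(76.7),0,-1,0))"
```

```text
turn [ 0.541  0.736 -1.794] shift [ 0.09   -0.3291 -0.1784] rows 13.4 | t 13.95 w 0.0471 j [ 0.32 -0.52  1.86 -0.    1.01 -1.35] ik [-0.27  0.22  1.36 -0.    1.56 -0.04]
```

Request:
{"op": "move_arm", "data": {"steps": [0.541, 0.736, -1.794, 0.09, -0.329, -0.08, 0.8, 0.541, 0.736, -1.794, 0.09, -0.329, -0.08, 0.8, 0.541, 0.736, -1.794, 0.09, -0.329, -0.08, 0.8, 0.541, 0.736, -1.794, 0.09, -0.329, -0.08, 0.8, 0.541, 0.736, -1.794, 0.09, -0.329, -0.08, 0.8, 0.541, 0.736, -1.794, 0.09, -0.329, -0.08, 0.8, 0.541, 0.736, -1.794, 0.09, -0.329, -0.08, 0.8, 0.541, 0.736, -1.794, 0.09, -0.329, -0.08, 0.8, 0.541, 0.736, -1.794, 0.09, -0.329, -0.08, 0.8, 0.541, 0.736, -1.794, 0.09, -0.329, -0.08, 0.8, 0.541, 0.736, -1.794, 0.09, -0.329, -0.08, 0.8, 0.541, 0.736, -1.794, 0.09, -0.329, -0.08, 0.8]}}

```text
time: 15.15
tool_pos: [0.5925, -0.1044, 0.2178]
ee_rot: [3.058, 0.044, 1.522]
wrist_force: [0.1, -0.1, -0.3]
width: 0.0751
finger_force: 0.0
```

```bash
python3 -c "
from plan import *
from meas import lying
p_,D=snapshot('side'); e=lying('side','electrode_tube',D,0,(.58,-.14)); print(e); print(lying('side','marker',D,0,(.45,-.03)))
delta([.5905,-.1035,.016],ori(np.radians(76.7),0,-1,0))"
```

```text
{'mid': array([ 0.5778, -0.1376]), 'dir': array([0.233, 0.972]), 'L': np.float64(0.17), 'zt': np.float64(0.015), 'yaw': np.float64(76.5)}
{'mid': array([ 0.4519, -0.035 ]), 'dir': array([0.196, 0.981]), 'L': np.float64(0.135), 'zt': np.float64(0.016), 'yaw': np.float64(78.7)}
turn [ 0.056  0.078 -0.192] shift [-0.0018  0.0014 -0.2004] rows 4.0 | t 15.3 w 0.0754 j [-0.25  0.13  1.28 -0.03  1.64 -0.22] ik [-0.27  0.29  1.49 -0.    1.37 -0.04]
```

Request:
{"op": "move_arm", "data": {"steps": [0.056, 0.078, -0.192, -0.002, 0.001, -0.05, 0.5, 0.056, 0.078, -0.192, -0.002, 0.001, -0.1, 0.5, 0.056, 0.078, -0.192, -0.002, 0.001, -0.14, 0.5, 0.056, 0.078, -0.192, -0.002, 0.001, -0.17, 0.5, 0.056, 0.078, -0.192, -0.002, 0.001, -0.187, 0.5, 0.056, 0.078, -0.192, -0.002, 0.001, -0.195, 0.5, 0.056, 0.078, -0.192, -0.002, 0.001, -0.2, 0.5, 0.056, 0.078, -0.192, -0.002, 0.001, -0.2, 0, 0.056, 0.078, -0.192, -0.002, 0.001, -0.2, 0, 0.056, 0.078, -0.192, -0.002, 0.001, -0.2, 0, 0.056, 0.078, -0.192, -0.002, 0.001, -0.2, 0, 0.056, 0.078, -0.192, -0.002, 0.001, -0.2, 0]}}

```text
time: 16.5
tool_pos: [0.5881, -0.1033, 0.0175]
ee_rot: [3.141, 0.0, 1.337]
wrist_force: [0.1, 0.5, 0.6]
width: 0.0105
finger_force: 0.0
```

Request:
{"op": "move_arm", "data": {"steps": [0, 0, 0, 0, 0, 0, 0, 0, 0, 0, 0, 0, 0, 0, 0, 0, 0, 0, 0, 0.03, 0, 0, 0, 0, 0, 0, 0.07, 0, 0, 0, 0, 0, 0, 0.11, 0, 0, 0, 0, 0, 0, 0.15, 0, 0, 0, 0, 0, 0, 0.19, 0, 0, 0, 0, 0, 0, 0.22, 0, 0, 0, 0, 0, 0, 0.22, 0, 0, 0, 0, 0, 0, 0.22, 0]}}

```text
time: 17.5
tool_pos: [0.5878, -0.1032, 0.237]
ee_rot: [3.141, 0.0, 1.337]
wrist_force: [0.4, -0.4, -1.3]
width: 0.0003
finger_force: 0.0
```

```bash
cat > held.py <<'E'
from plan import *
def held(hue,smin=90,tag=None,R0=.2):
    o=get_obs(); t=o["tool_pos"]; Rt=R.from_euler("xyz",o["ee_rot"])
    for n in("side","top"):
        p_,D=snapshot(n); h=cv2.cvtColor(p_,cv2.COLOR_RGB2HSV); v,u=np.nonzero((h[...,0]>hue[0])&(h[...,0]<hue[1])&(h[...,1]>smin)&(h[...,2]>60)&(D>0)); Q=pts(n,np.c_[u,v],D[v,u])
        q=Rt.inv().apply(Q-t); q=q[(abs(q[:,0])<R0)&(abs(q[:,1])<.04)&(abs(q[:,2])<.06)]
        if len(q)>5:
            d=np.linalg.svd(q-q.mean(0),full_matrices=False)[2][0]; print(n,len(q),"tool-frame mean",np.round(q.mean(0),3),"xrange",np.round(np.percentile(q[:,0],[1,99]),3),"dir",np.round(d,2))
        if tag==n: save("h%d"%int(o["time"]*10),cv2.resize(p_[140:350,180:460],(800,600)))
E
python3 -c "
from held import *
held((45,85))
delta([.607,.264,.26],ori(np.radians(76.7),0,-1,np.pi/2))"
```

```text
turn [ 1.527 -0.367 -0.002] shift [0.0202 0.3669 0.0258] rows 10.5 | t 17.6 w 0.0004 j [-0.27  0.19  1.17 -0.    1.79 -0.03] ik [-0.28  0.29  1.76  1.55  1.61 -0.48]
```

Run:
```python
from meas import *
for n in("top","side"):
    p,D=snapshot(n)
    try: print(n,lying(n,"electrode_tube",D,0,(.58,-.14)))
    except Exception as e: print(e)
    if n=="side": save("e1",cv2.resize(p[170:290,270:430],(800,600)))
```

```text
top {'mid': array([ 0.583 , -0.1426]), 'dir': array([0.239, 0.971]), 'L': np.float64(0.17), 'zt': np.float64(0.019), 'yaw': np.float64(76.2)}
side {'mid': array([ 0.578 , -0.1373]), 'dir': array([0.228, 0.974]), 'L': np.float64(0.17), 'zt': np.float64(0.015), 'yaw': np.float64(76.8)}
```

View pics/e1.png

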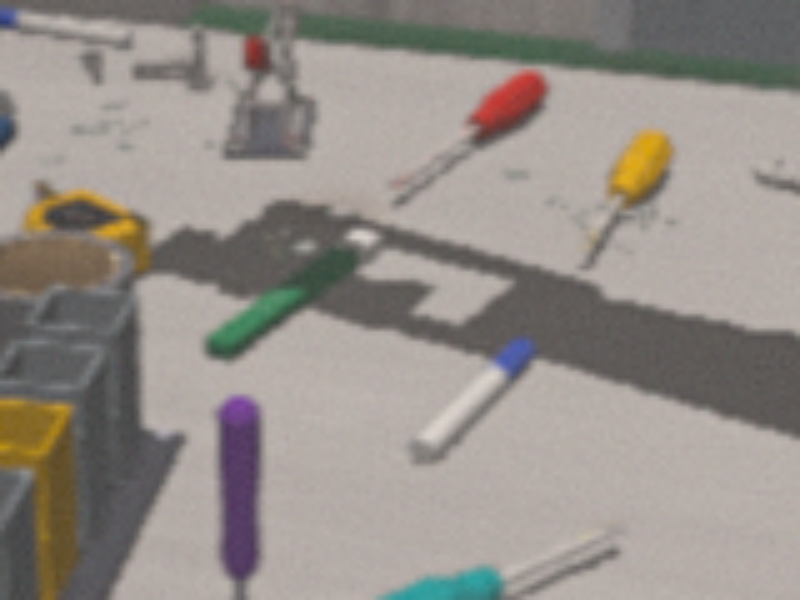

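Run:
```python
from h import *
o=get_obs(); t=o["tool_pos"]; Rt=R.from_euler("xyz",o["ee_rot"]); print(t, o["width"])
for n in("side","top"):
    p,D=snapshot(n); v,u=np.nonzero(D>0); q=Rt.inv().apply(pts(n,np.c_[u,v],D[v,u])-t); k=(abs(q[:,0])<.03)&(abs(q[:,1])<.06)&(q[:,2]<.05)&(q[:,2]>-.2); 
    q=q[k]; print(n,len(q)); 
    for z in np.arange(-.12,.04,.01):
        s=q[(q[:,2]>z)&(q[:,2]<z+.01)]
        if len(s): print(round(z,3),len(s),np.round(s.min(0)[:2],3),np.round(s.max(0)[:2],3))
uv=proj("side",[t,t+Rt.apply([0,0,.014])]); print(uv)
p,D=snapshot("side"); u,v=uv[0].astype(int); save("e2",cv2.resize(p[v-50:v+40,u-60:u+60],(800,600)))
```

```text
[ 0.58699548 -0.10302475  0.23483321] 0.0006789660954925806
side 1318
-0.12 25 [-0.029 -0.025] [0.029 0.01 ]
-0.11 40 [-0.008 -0.023] [0.017 0.023]
-0.1 46 [-0.008 -0.014] [0.014 0.011]
-0.09 39 [-0.007 -0.015] [0.015 0.011]
-0.08 43 [-0.007 -0.014] [0.015 0.011]
-0.07 40 [-0.005 -0.013] [0.014 0.012]
-0.06 41 [-0.006 -0.014] [0.013 0.012]
-0.05 42 [-0.009 -0.013] [0.015 0.011]
-0.04 42 [-0.008 -0.015] [0.014 0.012]
-0.03 31 [-0.003 -0.013] [0.013 0.013]
-0.02 10 [-0.004 -0.008] [0.012 0.007]
top 326
[[323.42626302 155.34676958]
 [323.45784236 160.46596658]]
```

View pics/e2.png

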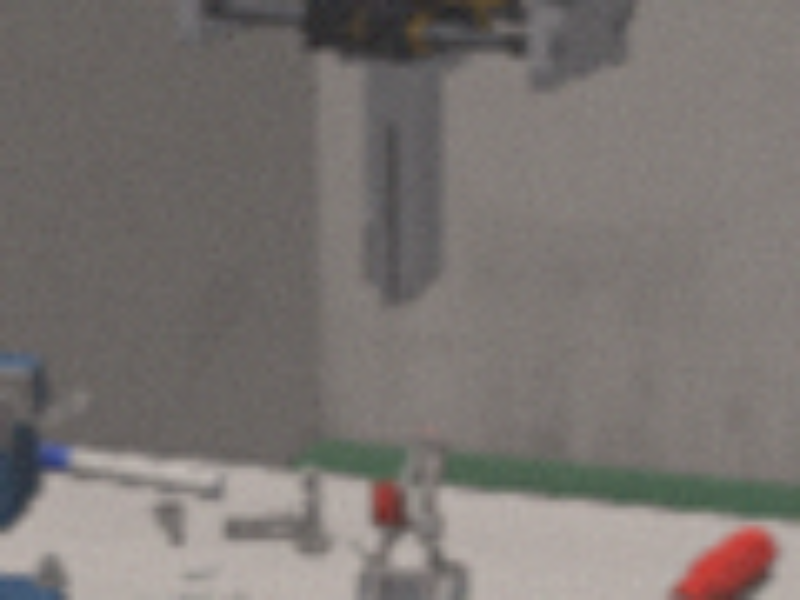

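Run:
```python
from h import *
for z in(.113,.125,.139): print(z,proj("side",[[.593,.385,z]]))
o=get_obs(); print(o["tool_pos"],o["ee_rot"]); print(open("kin.py").read()[:0])
```

```text
0.113 [[244.6459254  288.45263639]]
0.125 [[244.1859987  283.11566472]]
0.139 [[243.64492886 276.81158625]]
[ 0.58744001 -0.10311938  0.23599075] [-3.13945532e+00  4.07681943e-05  1.33648759e+00]
```

Request:
{"op": "move_arm", "data": {"steps": [0, 0, 0, 0, 0, 0, 0.8, 0, 0, 0, 0, 0, 0, 0.8, 0, 0, 0, 0, 0, 0, 0.8, 0, 0, 0, 0, 0, 0, 0.8, 0, 0, 0, 0, 0, 0, 0.8, 0, 0, 0, 0, 0, 0, 0.8, 0, 0, 0, 0, 0, 0, 0.8, 0, 0, 0, 0, 0, 0, 0.8, 0, 0, 0, 0, 0, 0, 0.8, 0, 0, 0, 0, 0, 0, 0.8]}}

```text
time: 18.95
tool_pos: [0.5877, -0.1032, 0.2368]
ee_rot: [-3.141, 0.0, 1.336]
wrist_force: [-0.4, -0.1, 0.5]
width: 0.0746
finger_force: 0.0
```

Run:
```python
from h import *
o=get_obs(); t=o["tool_pos"]; Rt=R.from_euler("xyz",o["ee_rot"]); print(t, o["width"])
p,D=snapshot("side"); v,u=np.nonzero(D>0); q=Rt.inv().apply(pts("side",np.c_[u,v],D[v,u])-t); q=q[(abs(q[:,0])<.03)&(abs(q[:,1])<.07)&(q[:,2]<.05)&(q[:,2]>-.2)]
for z in np.arange(-.06,.04,.006):
    s=q[(q[:,2]>z)&(q[:,2]<z+.006)]
    if len(s): print(round(z,3),len(s),np.round(s.min(0)[:2],3),np.round(s.max(0)[:2],3))
```

```text
[ 0.5876746  -0.10320419  0.23678753] 0.07461322538753368
-0.06 33 [-0.006 -0.049] [0.014 0.048]
-0.054 35 [-0.006 -0.05 ] [0.015 0.05 ]
-0.048 28 [-0.006 -0.05 ] [0.013 0.047]
-0.042 33 [-0.006 -0.049] [0.011 0.047]
-0.036 28 [-0.006 -0.05 ] [0.014 0.048]
-0.03 31 [-0.009 -0.051] [0.016 0.048]
-0.024 24 [-0.01  -0.044] [0.013 0.048]
-0.018 4 [-0.002 -0.04 ] [0.01  0.038]
```

The side view shows the fingertips end about 13 mm *behind* the reported TCP (crop row 303, TCP row 333), with the fingers open or shut. The stated 14 mm ahead is therefore wrong, which explains the miss. The electrode tube hasn't moved. I'll retry with corrected depth.

Request:
{"op": "move_arm", "data": {"steps": [0, 0, 0, 0, 0, -0.05, 0.5, 0, 0, 0, 0, 0, -0.1, 0.5, 0, 0, 0, 0, 0, -0.15, 0.5, 0, 0, 0, 0, 0, -0.19, 0.5, 0, 0, 0, 0, 0, -0.215, 0.5, 0, 0, 0, 0, 0, -0.23, 0.5, 0, 0, 0, 0, 0, -0.237, 0.5, 0, 0, 0, 0, 0, -0.241, 0.5, 0, 0, 0, 0, 0, -0.243, 0.5, 0, 0, 0, 0, 0, -0.244, 0.5]}}

```text
time: 20.0
tool_pos: [0.5889, -0.1035, -0.0056]
ee_rot: [3.139, 0.0, 1.336]
wrist_force: [-0.4, 0.3, 0.5]
width: 0.0472
finger_force: 0.0
```

Request:
{"op": "move_arm", "data": {"steps": [0, 0, 0, 0, 0, 0, 0, 0, 0, 0, 0, 0, 0, 0, 0, 0, 0, 0, 0, 0, 0, 0, 0, 0, 0, 0, 0, 0, 0, 0, 0, 0, 0, 0, 0, 0, 0, 0, 0, 0, 0, 0, 0, 0, 0, 0, 0, 0, 0]}}

```text
time: 20.7
tool_pos: [0.5883, -0.1033, -0.0066]
ee_rot: [3.141, 0.0, 1.336]
wrist_force: [2.0, 0.6, 2.9]
width: 0.0183
finger_force: 29.9
```

Request:
{"op": "move_arm", "data": {"steps": [0, 0, 0, 0, 0, 0.02, 0, 0, 0, 0, 0, 0, 0.06, 0, 0, 0, 0, 0, 0, 0.11, 0, 0, 0, 0, 0, 0, 0.16, 0, 0, 0, 0, 0, 0, 0.21, 0, 0, 0, 0, 0, 0, 0.25, 0, 0, 0, 0, 0, 0, 0.25, 0, 0, 0, 0, 0, 0, 0.25, 0]}}

```text
time: 21.5
tool_pos: [0.5876, -0.1031, 0.2429]
ee_rot: [-3.141, 0.0, 1.337]
wrist_force: [-0.0, 0.1, -2.0]
width: 0.0184
finger_force: 29.9
```

```bash
python3 -c "
from held import *
held((45,85))
delta([.607+.003,.264+.0132,.245],ori(np.radians(76.6),0,-1,np.pi/2))"
```

```text
side 58 tool-frame mean [ 0.022 -0.005 -0.018] xrange [-0.081  0.05 ] dir [ 1.   -0.01 -0.01]
top 31 tool-frame mean [ 0.033 -0.    -0.017] xrange [-0.057  0.044] dir [-1.  0.  0.]
turn [ 1.527 -0.369 -0.005] shift [0.0235 0.3801 0.0053] rows 10.5 | t 21.6 w 0.0184 j [-0.27  0.19  1.16 -0.    1.8  -0.03] ik [-0.25  0.32  1.76  1.56  1.59 -0.51]
```

Request:
{"op": "move_arm", "data": {"steps": [0.145, -0.035, 0, 0.002, 0.03, 0.005, 0, 0.29, -0.07, 0, 0.004, 0.065, 0.005, 0, 0.435, -0.105, 0, 0.006, 0.1, 0.005, 0, 0.58, -0.14, -0.001, 0.009, 0.135, 0.005, 0, 0.725, -0.175, -0.002, 0.011, 0.175, 0.005, 0, 0.87, -0.21, -0.003, 0.013, 0.215, 0.005, 0, 1.015, -0.245, -0.004, 0.015, 0.255, 0.005, 0, 1.16, -0.28, -0.004, 0.017, 0.295, 0.005, 0, 1.305, -0.315, -0.005, 0.02, 0.335, 0.005, 0, 1.45, -0.35, -0.005, 0.022, 0.365, 0.005, 0, 1.527, -0.369, -0.005, 0.0235, 0.38, 0.005, 0, 1.527, -0.369, -0.005, 0.0235, 0.38, 0.005, 0]}}

```text
time: 22.8
tool_pos: [0.6081, 0.279, 0.24]
ee_rot: [-1.696, -1.554, -0.112]
wrist_force: [0.0, 0.7, -1.7]
width: 0.0184
finger_force: 29.9
```

```bash
python3 -c "
from held import *
held((45,85),90,'side')
delta([.607+.003,.264+.0132,.245],ori(np.radians(76.6),0,-1,np.pi/2))"; ls pics
```

```text
side 473 tool-frame mean [-0.019 -0.003 -0.007] xrange [-0.094  0.047] dir [-1.    0.01  0.  ]
top 26 tool-frame mean [ 0.049  0.001 -0.015] xrange [0.045 0.053] dir [-0.28 -0.94  0.18]
turn [ 0.    -0.005  0.005] shift [-0.0006  0.0002 -0.0008] rows 0.0 | t 22.9 w 0.0184 j [-0.26  0.32  1.76  1.56  1.59 -0.51] ik [-0.25  0.32  1.76  1.56  1.59 -0.51]
e1.png
e2.png
h228.png
side0.png
side1.png
side2.png
side3.png
side4.png
side5.png
top0.png
top0c.png
```

Request:
{"op": "move_arm", "data": {"steps": [0, 0, 0, 0, 0, -0.03, 0, 0, 0, 0, 0, 0, -0.06, 0, 0, 0, 0, 0, 0, -0.08, 0, 0, 0, 0, 0, 0, -0.094, 0, 0, 0, 0, 0, 0, -0.1, 0, 0, 0, 0, 0, 0, -0.104, 0, 0, 0, 0, 0, 0, -0.104, 0]}}

```text
time: 23.6
tool_pos: [0.6116, 0.2765, 0.1445]
ee_rot: [1.514, -1.57, 2.958]
wrist_force: [-0.5, -0.2, -1.2]
width: 0.0186
finger_force: 29.9
```

```bash
python3 -c "
from held import *
held((45,85),90,'side')"; ls pics|grep h
```

```text
side 315 tool-frame mean [-0.004 -0.004 -0.007] xrange [-0.059  0.047] dir [-1.    0.02  0.01]
top 23 tool-frame mean [ 0.045  0.001 -0.013] xrange [0.041 0.049] dir [-0.03  1.    0.04]
h228.png
h236.png
```

Request:
{"op": "move_arm", "data": {"steps": [0, 0, 0, 0, 0, 0, 0.45, 0, 0, 0, 0, 0, 0, 0.45, 0, 0, 0, 0, 0, 0, 0.45, 0, 0, 0, 0, 0, 0, 0.45, 0, 0, 0, 0, 0, 0, 0.45, 0, 0, 0, -0.005, -0.02, 0, 0.45, 0, 0, 0, -0.012, -0.05, 0, 0.45, 0, 0, 0, -0.023, -0.097, 0, 0.45, 0, 0, 0, -0.03, -0.14, 0.04, 0.45, 0, 0, 0, -0.035, -0.15, 0.09, 0.45, 0, 0, 0, -0.035, -0.16, 0.12, 0.45]}}

```text
time: 24.8
tool_pos: [0.5761, 0.1151, 0.2657]
ee_rot: [-0.484, -1.57, -1.328]
wrist_force: [0.6, -0.5, -0.4]
width: 0.0423
finger_force: 0.0
```

```bash
cat > stand.py <<'E'
from meas import *
def green(n,hue,smin=90,box=((.52,.70),(.03,.38),(.09,.3))):
    p,D=snapshot(n); h=cv2.cvtColor(p,cv2.COLOR_RGB2HSV); m=(h[...,0]>=hue[0])&(h[...,0]<hue[1])&(h[...,1]>smin)&(h[...,2]>60)&(D>0)
    v,u=np.nonzero(m); Q=pts(n,np.c_[u,v],D[v,u]); Q=Q[np.all([(Q[:,i]>b[0])&(Q[:,i]<b[1]) for i,b in enumerate(box)],0)]
    if len(Q)>5:
        for lo,hi in((0,30),(70,100)):
            a,b=np.percentile(Q[:,2],[lo,hi]); s=Q[(Q[:,2]>=a)&(Q[:,2]<=b)]; print(n,len(s),np.round(s.mean(0),3),"ztop",round(Q[:,2].max(),3))
    return p
E
python3 - <<'E'
from stand import *
from plan import *
p_=green("side",(45,85)); green("top",(45,85))
for n in("top","side"):
    _,D=snapshot(n); print(n,lying(n,"marker",D,0,(.453,-.04)))
save("s6",cv2.resize(p_[160:340,180:420],(800,600)))
delta([.46,-.02,.12],ori(np.radians(78.7),0,-1,0))
E
```

```text
side 81 [0.612 0.269 0.104] ztop 0.179
side 81 [0.61  0.27  0.169] ztop 0.179
top 8 [0.615 0.261 0.175] ztop 0.184
top 8 [0.614 0.26  0.183] ztop 0.184Traceback (most recent call last):
  File "<stdin>", line 5, in <module>
  File "meas.py", line 16, in lying
    m=S[i]["pixels"]; P=maskpts(n,m,D); P=P[P[:,2]>.003]; c=P[:,:2].mean(0); u=np.linalg.svd(P[:,:2]-c,full_matrices=False)[2][0]
      ~^^^
IndexError: list index out of range
```

Run:
```python
from plan import *
delta([.4617,.004,.2],ori(np.radians(78.9),0,-1,0))
```

```text
turn [-1.532  0.339  0.035] shift [-0.1145 -0.1125 -0.0644] rows 10.5 | t 25.0 w 0.0422 j [-0.56  0.32  1.72  1.42  1.85 -0.49] ik [-0.11 -0.11  1.55 -0.    1.71  0.08]
```

Request:
{"op": "move_arm", "data": {"steps": [-0.145, 0.032, 0.003, -0.03, -0.02, 0, 0.6, -0.29, 0.064, 0.006, -0.06, -0.04, 0, 0.6, -0.435, 0.096, 0.01, -0.09, -0.06, 0, 0.6, -0.58, 0.128, 0.013, -0.1145, -0.08, 0, 0.6, -0.725, 0.16, 0.017, -0.1145, -0.1125, 0, 0.6, -0.87, 0.192, 0.02, -0.1145, -0.1125, 0, 0.6, -1.015, 0.224, 0.023, -0.1145, -0.1125, -0.02, 0.6, -1.16, 0.256, 0.026, -0.1145, -0.1125, -0.04, 0.6, -1.305, 0.288, 0.03, -0.1145, -0.1125, -0.064, 0.6, -1.45, 0.32, 0.033, -0.1145, -0.1125, -0.064, 0.6, -1.532, 0.339, 0.035, -0.1145, -0.1125, -0.064, 0.6, -1.532, 0.339, 0.035, -0.1145, -0.1125, -0.064, 0.6]}}

```text
time: 26.2
tool_pos: [0.461, 0.0075, 0.1977]
ee_rot: [-3.137, -0.001, 1.382]
wrist_force: [0.3, -0.1, 0.7]
width: 0.0561
finger_force: 0.0
```

Run:
```python
from stand import *
from plan import *
p_,D=snapshot("side"); print(lying("side","marker",D,0,(.453,-.04)))
save("s6",cv2.resize(p_[160:340,180:420],(800,600)))
delta([.4617,.004,-.008],ori(np.radians(78.9),0,-1,0))
```

```text
{'mid': array([ 0.4516, -0.0381]), 'dir': array([0.192, 0.981]), 'L': np.float64(0.134), 'zt': np.float64(0.016), 'yaw': np.float64(78.9)}
turn [-0.003 -0.004 -0.   ] shift [ 0.0008 -0.0013 -0.2059] rows 4.1 | t 26.3 w 0.0566 j [-0.11 -0.11  1.55  0.    1.71  0.08] ik [-0.11  0.02  1.85 -0.    1.27  0.08]
```

View pics/s6.png

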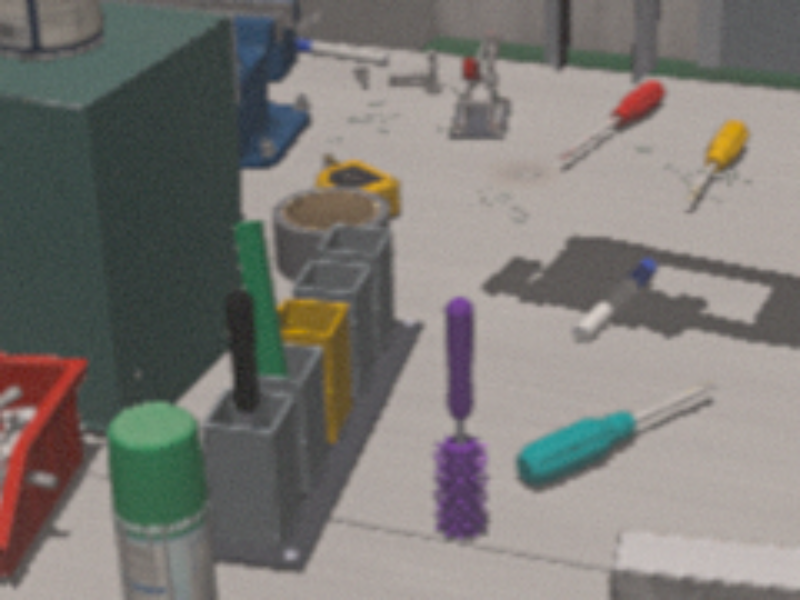

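Electrode tube stands in its grey tube (crop 260,300), and the marker is still at (615,300). Grasping it.

Request:
{"op": "move_arm", "data": {"steps": [0, 0, 0, 0.001, -0.001, -0.05, 0.5, 0, 0, 0, 0.001, -0.001, -0.1, 0.5, 0, 0, 0, 0.001, -0.001, -0.14, 0.5, 0, 0, 0, 0.001, -0.001, -0.17, 0.5, 0, 0, 0, 0.001, -0.001, -0.19, 0.5, 0, 0, 0, 0.001, -0.001, -0.2, 0.5, 0, 0, 0, 0.001, -0.001, -0.204, 0.5, 0, 0, 0, 0.001, -0.001, -0.206, 0.5, 0, 0, 0, 0.001, -0.001, -0.206, 0.1, 0, 0, 0, 0.001, -0.001, -0.206, 0, 0, 0, 0, 0.001, -0.001, -0.206, 0, 0, 0, 0, 0.001, -0.001, -0.206, 0]}}

```text
time: 27.5
tool_pos: [0.4632, 0.0034, -0.0056]
ee_rot: [3.141, -0.002, 1.375]
wrist_force: [-0.9, 0.1, 0.5]
width: 0.0188
finger_force: 0.0
```

Request:
{"op": "move_arm", "data": {"steps": [0, 0, 0, 0, 0, 0, 0, 0, 0, 0, 0, 0, 0, 0, 0, 0, 0, 0, 0, 0, 0, 0, 0, 0, 0, 0, 0.04, 0, 0, 0, 0, 0, 0, 0.09, 0, 0, 0, 0, 0, 0, 0.14, 0, 0, 0, 0, 0, 0, 0.19, 0, 0, 0, 0, 0, 0, 0.24, 0, 0, 0, 0, 0, 0, 0.24, 0, 0, 0, 0, 0, 0, 0.24, 0]}}

```text
time: 28.5
tool_pos: [0.4633, 0.0033, 0.2349]
ee_rot: [3.139, -0.002, 1.375]
wrist_force: [0.6, 0.8, -0.3]
width: 0.0149
finger_force: 30.0
```

Run:
```python
from held import *
held((105,135),100)
az=np.radians(78.9); d=.015
delta([.6134+d*np.cos(az),.202+d*np.sin(az),.235],ori(az,0,-1,np.pi/2))
```

```text
side 8 tool-frame mean [-0.092 -0.006 -0.016] xrange [-0.101 -0.08 ] dir [ 1.   -0.05 -0.01]
top 70 tool-frame mean [-0.093  0.001 -0.018] xrange [-0.11  -0.076] dir [-1.    0.04  0.03]
turn [ 1.539e+00 -3.070e-01 -1.000e-03] shift [0.1545 0.2133 0.0032] rows 10.5 | t 28.6 w 0.0148 j [-0.12 -0.11  1.49  0.    1.77  0.08] ik [-0.35  0.39  1.68  1.49  1.71 -0.51]
```

Request:
{"op": "move_arm", "data": {"steps": [0.145, -0.029, 0, 0.015, 0.02, 0.01, 0, 0.29, -0.058, 0, 0.03, 0.04, 0.01, 0, 0.435, -0.087, 0, 0.045, 0.06, 0.01, 0, 0.58, -0.116, 0, 0.06, 0.08, 0.01, 0, 0.725, -0.145, 0, 0.075, 0.1, 0.01, 0, 0.87, -0.174, 0, 0.09, 0.12, 0.01, 0, 1.015, -0.203, -0.001, 0.105, 0.14, 0.01, 0, 1.16, -0.232, -0.001, 0.12, 0.16, 0.01, 0, 1.305, -0.261, -0.001, 0.135, 0.18, 0.01, 0, 1.45, -0.29, -0.001, 0.148, 0.2, 0.003, 0, 1.539, -0.307, -0.001, 0.1545, 0.2133, 0.003, 0, 1.539, -0.307, -0.001, 0.1545, 0.2133, 0.003, 0]}}

```text
time: 29.8
tool_pos: [0.615, 0.2184, 0.2292]
ee_rot: [-1.495, -1.554, -0.272]
wrist_force: [0.0, -0.7, -1.8]
width: 0.0148
finger_force: 30.0
```

```bash
python3 - <<'E'
from held import *
held((105,135),100,"side")
az=np.radians(78.9); d=.015
delta([.6134+d*np.cos(az),.202+d*np.sin(az),.134],ori(az,0,-1,np.pi/2))
E
ls pics | grep h2
```

```text
side 84 tool-frame mean [-0.093 -0.004 -0.007] xrange [-0.111 -0.075] dir [-1.    0.02 -0.04]
turn [-0.    -0.004  0.003] shift [-2.00e-04 -1.00e-04 -1.01e-01] rows 2.0 | t 29.9 w 0.0154 j [-0.36  0.4   1.68  1.49  1.71 -0.51] ik [-0.35  0.56  1.7   1.47  1.69 -0.7 ]
h228.png
h236.png
h298.png
```

Aligned with the cap down; insert, release and retreat.

Request:
{"op": "move_arm", "data": {"steps": [0, 0, 0, 0, 0, -0.03, 0, 0, 0, 0, 0, 0, -0.06, 0, 0, 0, 0, 0, 0, -0.08, 0, 0, 0, 0, 0, 0, -0.093, 0, 0, 0, 0, 0, 0, -0.098, 0, 0, 0, 0, 0, 0, -0.1, 0, 0, 0, 0, 0, 0, -0.1, 0, 0, 0, 0, 0, 0, -0.1, 0.4, 0, 0, 0, 0, 0, -0.1, 0.4, 0, 0, 0, 0, 0, -0.1, 0.4, 0, 0, 0, 0, 0, -0.1, 0.4, 0, 0, 0, 0, 0, -0.1, 0.4]}}

```text
time: 31.1
tool_pos: [0.6171, 0.2167, 0.1369]
ee_rot: [0.804, -1.57, -2.572]
wrist_force: [0.4, -0.5, 0.8]
width: 0.0375
finger_force: 0.0
```

Request:
{"op": "move_arm", "data": {"steps": [0, 0, 0, -0.004, -0.02, 0, 0.45, 0, 0, 0, -0.01, -0.05, 0, 0.45, 0, 0, 0, -0.019, -0.097, 0, 0.45, 0, 0, 0, -0.03, -0.14, 0.04, 0.45, 0, 0, 0, -0.05, -0.17, 0.09, 0.45, 0, 0, 0, -0.08, -0.2, 0.14, 0.45, 0, 0, 0, -0.1, -0.25, 0.14, 0.45, 0, 0, 0, -0.1, -0.3, 0.14, 0.45, 0, 0, 0, -0.1, -0.3, 0.14, 0.45]}}

```text
time: 32.0
tool_pos: [0.5166, -0.0864, 0.2781]
ee_rot: [2.014, -1.567, 2.499]
wrist_force: [0.1, -0.3, -0.3]
width: 0.0422
finger_force: 0.0
```

Run:
```python
from stand import *
from plan import *
for n in("side","top"):
    p_,D=snapshot(n)
    v,u=np.nonzero(D>0); Q=pts(n,np.c_[u,v],D[v,u])
    for nm,c in(("marker",(.6134,.202)),("k-1",(.6197,.1404))):
        q=Q[(abs(Q[:,0]-c[0])<.03)&(abs(Q[:,1]-c[1])<.027)&(Q[:,2]>.1)&(Q[:,2]<.22)]
        if len(q): print(n,nm,len(q),np.round(q.mean(0),3),np.round(q.min(0),3),np.round(q.max(0),3))
    for k,nr in [("driver_red",(.53,-.41)),("driver_yellow",(.425,-.35))]:
        try: print(n,k,lying(n,k,D,0,nr)); print([ (np.round(s["uv"],1),round(s["score"],2),np.round(onplane(n,[s["uv"]],.014)[0],3)) for s in spot_point(n,k+"_tip")[:3]],[ (round(s["score"],2),np.round(onplane(n,[s["uv"]],.0)[0],3)) for s in spot_point(n,k)[:3]])
        except Exception as e: print(n,k,e)
o=get_obs(); print(o["tool_pos"],np.round(o["joint_positions"],2))
```

```text
side marker 122 [0.614 0.21  0.124] [0.606 0.198 0.1  ] [0.631 0.228 0.171]
side driver_red {'mid': array([ 0.5398, -0.3967]), 'dir': array([0.267, 0.964]), 'L': np.float64(0.197), 'zt': np.float64(0.027), 'yaw': np.float64(74.5)}
[(array([347.4, 210.2]), 0.65, array([ 0.562, -0.268,  0.014]))] []
side driver_yellow {'mid': array([ 0.4236, -0.3296]), 'dir': array([0.119, 0.993]), 'L': np.float64(0.149), 'zt': np.float64(0.03), 'yaw': np.float64(83.2)}
[(array([390.6, 275.1]), 0.57, array([0.361, 0.083, 0.014])), (array([385.7, 218. ]), 0.45, array([ 0.438, -0.245,  0.014]))] [(0.73, array([0.403, 0.146, 0.   ])), (0.43, array([ 0.422, -0.307,  0.   ])), (0.33, array([ 0.571, -0.317,  0.   ]))]
top marker 55 [0.621 0.209 0.142] [0.608 0.195 0.1  ] [0.643 0.229 0.178]
top k-1 1 [0.611 0.116 0.101] [0.611 0.116 0.101] [0.611 0.116 0.101]
top driver_red {'mid': array([0.5941, 0.3147]), 'dir': array([-0.778,  0.628]), 'L': np.float64(0.06), 'zt': np.float64(0.093), 'yaw': np.float64(141.1)}
[(array([438.9, 235.6]), 0.56, array([ 0.56 , -0.313,  0.014]))] []
top driver_yellow {'mid': array([ 0.4273, -0.341 ]), 'dir': array([0.005, 1.   ]), 'L': np.float64(0.095), 'zt': np.float64(0.032), 'yaw': np.float64(89.7)}
[(array([308.1, 304.4]), 0.64, array([0.358, 0.087, 0.014]))] [(0.84, array([0.409, 0.161, 0.   ])), (0.55, array([ 0.422, -0.32 ,  0.   ]))]
[ 0.51716667 -0.08285135  0.27680553] [-0.87  0.46  1.49  1.28  2.19 -0.47]
```

Run:
```python
from meas import *
for n in("top","side"):
    p=cv2.imread(f"pics/{n}0.png"); D=np.load(n+"0.npy"); h=cv2.cvtColor(p,cv2.COLOR_BGR2HSV); H,S_,V=h[...,0],h[...,1],h[...,2]
    for nm,m,c in(("red",((H<8)|(H>172))&(S_>130),(.53,-.44)),("yel",(H>18)&(H<32)&(S_>130),(.425,-.36))):
        v,u=np.nonzero(m&(D>0)); Q=pts(n,np.c_[u,v],D[v,u]); Q=Q[(np.linalg.norm(Q[:,:2]-c,axis=1)<.1)]; P=Q[:,:2]; mu=P.mean(0); d=np.linalg.svd(P-mu,full_matrices=False)[2][0]; d*=np.sign(d[1]); a=(P-mu)@d; w=(P-mu)@[-d[1],d[0]]
        lo,hi=np.percentile(a,[1,99]); print(n,nm,len(P),"centre",np.round(mu+d*(lo+hi)/2,4),"L",round(hi-lo,3),"yaw",round(np.degrees(np.arctan2(d[1],d[0])),1),"w",np.round(np.percentile(w,[2,98]),3))
```

```text
top red 236 centre [ 0.5306 -0.4541] L 0.089 yaw 76.7 w [-0.013  0.011]
top yel 250 centre [ 0.426  -0.3636] L 0.09 yaw 86.5 w [-0.013  0.012]
side red 80 centre [ 0.5248 -0.4447] L 0.079 yaw 74.6 w [-0.009  0.007]
side yel 101 centre [ 0.4208 -0.355 ] L 0.085 yaw 82.6 w [-0.012  0.009]
```

```bash
cat > drv.py <<'E'
from plan import *
def wp(Gxyz,u,tau,elev,dz,spin=-1):
    Rt=ori(np.radians(u),np.radians(tau),spin,np.radians(elev)); return np.array(Gxyz)+dz*Rt.as_matrix()[:,2],Rt
ITEMS={"red":dict(c=np.array([.529,-.4525]),yaw=76.,off=-.005,g=.172,tube=[.6197,.1404]),"yel":dict(c=np.array([.4245,-.362]),yaw=85.5,off=-.005,g=.136,tube=[.6261,.0787])}
def path(n,tau,az,du=0,dz=None):
    it=ITEMS[n]; y=np.radians(it["yaw"]); G=it["c"]+it["off"]*np.array([np.cos(y),np.sin(y)]); u=it["yaw"]+180+du; t=np.radians(tau)
    if dz is None: dz=(.014-(-.013*np.cos(t)+.009*np.sin(t)+.003)*0+0)  # placeholder
    low=-.013*np.cos(t)+.009*np.sin(t)   # lowest tip below TCP
    tz=.0035+low; dz=(.014-tz)/np.cos(t)
    W=[("above",np.r_[G,.154],u,0),("grasp",np.r_[G,.014],u,0),("lift",np.r_[G,.264],u,0),("level",np.r_[G,.3],u,tau)]
    M=np.array([.50,-.12]) 
    W+=[("turn1",np.r_[M*.5+G*.5,.3],u+80,tau),("turn2",np.r_[M,.3],az+360,tau),("pre",np.r_[it["tube"],it["g"]+.115],az+360,90),("ins",np.r_[it["tube"],it["g"]+.013],az+360,90)]
    return [(nm,)+wp(P,uu,tau,el,dz)+((P,uu,tau,el,dz),) for nm,P,uu,el in W]
def check(W,dense=6):
    q=best(W[0][1],W[0][2])[1]; 
    if q is None: return None
    out=[]
    for i,w in enumerate(W):
        ss=[1] if i==0 else np.linspace(0,1,dense+1)[1:]
        for s in ss:
            if i: a,b=W[i-1][3],w[3]; pos,Rt=wp(np.array(a[0])*(1-s)+np.array(b[0])*s,a[1]*(1-s)+b[1]*s,a[2],a[3]*(1-s)+b[3]*s,a[4])
            else: pos,Rt=w[1],w[2]
            qn,e=ik(pos,Rt,p,q); jump=np.abs(qn-q).max(); q=qn; out.append((w[0],float(np.min(np.minimum(q-LO,HI-q))),e,jump,q))
    return out
if __name__=="__main__":
    for n in("red","yel"):
        for tau in(0,15,25,35):
            for du in(0,-5):
                for az in(45,70):
                    o=check(path(n,tau,az,du),3)
                    if o is None: print(n,tau,du,az,"none"); continue
                    m=min(o,key=lambda r:r[1]); e=max(o,key=lambda r:r[2])
                    print(n,tau,du,az,"margin",m[0],round(m[1],3),"err",e[0],round(e[2],4),"jump",round(max(r[3] for r in o[1:]),2))
E
python3 drv.py
```

```text
red 0 0 45 none
red 0 0 70 none
red 0 -5 45 none
red 0 -5 70 none
red 15 0 45 margin lift 0.0 err level 0.0205 jump 0.55
red 15 0 70 margin lift 0.0 err level 0.0205 jump 0.47
red 15 -5 45 none
red 15 -5 70 none
red 25 0 45 margin lift 0.0 err lift 0.035 jump 0.44
red 25 0 70 margin lift 0.0 err lift 0.035 jump 0.47
red 25 -5 45 none
red 25 -5 70 none
red 35 0 45 margin lift 0.0 err lift 0.0835 jump 0.4
red 35 0 70 margin lift 0.0 err lift 0.0835 jump 0.47
red 35 -5 45 none
red 35 -5 70 none
yel 0 0 45 margin grasp 0.164 err above 0.0 jump 0.64
yel 0 0 70 margin grasp 0.164 err above 0.0 jump 0.53
yel 0 -5 45 margin grasp 0.077 err pre 0.0 jump 0.64
yel 0 -5 70 margin grasp 0.077 err above 0.0 jump 0.53
yel 15 0 45 margin level 0.164 err lift 0.0 jump 0.54
yel 15 0 70 margin level 0.164 err pre 0.0 jump 0.44
yel 15 -5 45 margin level 0.077 err above 0.0 jump 0.54
yel 15 -5 70 margin level 0.077 err above 0.0 jump 0.44
yel 25 0 45 margin level 0.164 err above 0.0 jump 0.45
yel 25 0 70 margin level 0.164 err above 0.0 jump 0.41
yel 25 -5 45 margin level 0.077 err above 0.0 jump 0.45
yel 25 -5 70 margin level 0.077 err above 0.0 jump 0.44
yel 35 0 45 margin level 0.164 err level 0.0 jump 0.4
yel 35 0 70 margin level 0.164 err level 0.0 jump 0.41
yel 35 -5 45 margin level 0.077 err level 0.0 jump 0.4
yel 35 -5 70 margin level 0.077 err level 0.0 jump 0.44
```

```bash
sed -i 's/W=\[("above",np.r_\[G,.154\],u,0),("grasp",np.r_\[G,.014\],u,0),("lift",np.r_\[G,.264\],u,0),("level",np.r_\[G,.3\],u,tau)\]/W=[("above",np.r_[G,.13],u,0),("grasp",np.r_[G,.014],u,0),("lift",np.r_[G,.13],u,0),("level",np.r_[G*.93,.2],u+15,tau)]/' drv.py
python3 - <<'E'
from drv import *
for tau in(0,10,20):
    for du in(5,9):
        o=check(path("red",tau,70,du),3)
        if o is None: print(tau,du,"none"); continue
        m=min(o,key=lambda r:r[1]); e=max(o,key=lambda r:r[2]); print(tau,du,"margin",m[0],round(m[1],3),"err",e[0],round(e[2],4),"jump",round(max(r[3] for r in o[1:]),2))
for n,tau,du in(("yel",0,0),("yel",0,2)):
    o=check(path(n,tau,70,du),3); m=min(o,key=lambda r:r[1]); print(n,du,m[0],round(m[1],3),max(r[2] for r in o)); 
    if du: [print(r[0],round(r[1],2),np.round(r[4],2)) for r in o[::3]]
W=path("yel",0,70,2)
for w in W: print(w[0],np.round(w[1],4),np.round(w[3][4],4),w[3][1],w[3][3])
delta(W[0][1]+[0,0,.1],W[0][2],1)
E
```

```text
0 5 margin grasp 0.066 err lift 0.0 jump 0.53
0 9 margin grasp 0.136 err lift 0.0 jump 0.53
10 5 margin lift 0.117 err lift 0.0 jump 0.48
10 9 margin lift 0.183 err lift 0.0 jump 0.48
20 5 margin lift 0.139 err lift 0.0 jump 0.44
20 9 margin lift 0.201 err lift 0.0 jump 0.42
yel 0 grasp 0.164 8.265321109677591e-09
yel 2 grasp 0.199 2.647164003952877e-09
above 0.2 [-0.81  0.14  1.48  0.    1.52  2.37]
grasp 0.2 [-0.81  0.23  1.61 -0.    1.3   2.37]
lift 0.2 [-0.81  0.14  1.48  0.    1.52  2.37]
level 0.47 [-0.82  0.03  1.46 -0.    1.65  2.1 ]
turn1 0.78 [-0.59  0.02  1.27  0.    1.85  1.2 ]
turn2 0.77 [-0.35  0.01  1.29 -0.    1.85  0.  ]
pre 0.87 [-0.54  0.37  1.68  1.48  1.74 -0.48]
ins 0.85 [-0.54  0.53  1.7   1.45  1.72 -0.67]
above [ 0.4241 -0.367   0.1065] 0.0235 267.5 0
grasp [ 0.4241 -0.367  -0.0095] 0.0235 267.5 0
lift [ 0.4241 -0.367   0.1065] 0.0235 267.5 0
level [ 0.3944 -0.3413  0.1765] 0.0235 282.5 0
turn1 [ 0.4621 -0.2435  0.2765] 0.0235 347.5 0
turn2 [ 0.5    -0.12    0.2765] 0.0235 430 0
pre [0.6341 0.1008 0.251 ] 0.0235 430 90
ins [0.6341 0.1008 0.149 ] 0.0235 430 90
turn [ 0.257  2.134 -2.142] shift [-0.0931 -0.2841 -0.0703] rows 20.2 | t 32.7 w 0.0425 j [-0.87  0.46  1.49  1.28  2.19 -0.47] ik
```

Request:
{"op": "move_arm", "data": {"steps": [-0.145, 0.029, 0, -0.01, -0.01, 0, 0.8, -0.29, 0.058, 0, -0.02, -0.02, 0, 0.8, -0.435, 0.087, 0, -0.03, -0.03, 0, 0.8, -0.58, 0.116, 0, -0.04, -0.05, 0, 0.8, -0.725, 0.145, 0, -0.05, -0.07, 0, 0.8, -0.87, 0.174, 0, -0.06, -0.09, 0, 0.8, -1.015, 0.203, 0, -0.06, -0.12, 0, 0.8, -1.16, 0.232, 0, -0.06, -0.15, 0, 0.8, -1.305, 0.261, 0, -0.06, -0.17, 0, 0.8, -1.45, 0.29, 0, -0.06, -0.17, 0, 0.8, -1.539, 0.307, 0, -0.06, -0.17, 0, 0.8, -1.539, 0.307, 0, -0.06, -0.17, 0, 0.8]}}

```text
time: 33.9
tool_pos: [0.4579, -0.2507, 0.2783]
ee_rot: [3.139, -0.001, 1.379]
wrist_force: [0.8, 0.6, 1.1]
width: 0.0752
finger_force: 0.0
```

Request:
{"op": "move_arm", "data": {"steps": [0, 0, -0.14, 0, -0.01, 0, 0.8, 0, 0, -0.28, 0, -0.02, 0, 0.8, 0, 0, -0.42, 0, -0.03, 0, 0.8, 0, 0, -0.56, -0.01, -0.04, 0, 0.8, 0, 0, -0.7, -0.015, -0.05, 0, 0.8, 0, 0, -0.84, -0.02, -0.06, 0, 0.8, 0, 0, -0.98, -0.025, -0.07, 0, 0.8, 0, 0, -1.12, -0.03, -0.08, 0, 0.8, 0, 0, -1.26, -0.03, -0.09, 0, 0.8, 0, 0, -1.4, -0.03, -0.1, 0, 0.8, 0, 0, -1.54, -0.03, -0.1, 0, 0.8, 0, 0, -1.68, -0.03, -0.1, 0, 0.8]}}

```text
time: 35.1
tool_pos: [0.4265, -0.3543, 0.2756]
ee_rot: [-3.139, -0.0, -0.313]
wrist_force: [0.3, 0.2, 0.9]
width: 0.075
finger_force: 0.0
```

```bash
sed -i 's/g=.172,tube=\[.6197,.1404\]/g=.172,tube=[.6261,.0787]/; s/g=.136,tube=\[.6261,.0787\]/g=.136,tube=[.6197,.1404]/' drv.py
python3 - <<'E'
from drv import *
W=path("yel",0,70,2); delta(W[0][1],W[0][2],1)
E
```

```text
turn [-0.002  0.003 -1.301] shift [-0.0023 -0.0127 -0.1691] rows 8.7 | t 35.1 w 0.075 j [-0.8   0.1   1.19  0.    1.85  1.09] ik
```

Request:
{"op": "move_arm", "data": {"steps": [0, 0, -0.145, 0, -0.002, -0.01, 0.8, 0, 0, -0.29, 0, -0.004, -0.03, 0.8, 0, 0, -0.435, 0, -0.006, -0.05, 0.8, 0, 0, -0.58, -0.001, -0.008, -0.07, 0.8, 0, 0, -0.725, -0.001, -0.01, -0.09, 0.8, 0, 0, -0.87, -0.002, -0.011, -0.11, 0.8, 0, 0, -1.015, -0.002, -0.012, -0.13, 0.8, 0, 0, -1.16, -0.002, -0.013, -0.15, 0.8, 0, 0, -1.3, -0.002, -0.013, -0.165, 0.8, 0, 0, -1.301, -0.002, -0.013, -0.17, 0.8, 0, 0, -1.301, -0.002, -0.013, -0.17, 0.8, 0, 0, -1.301, -0.002, -0.013, -0.17, 0.8]}}

```text
time: 36.3
tool_pos: [0.4252, -0.367, 0.1074]
ee_rot: [-3.141, -0.002, -1.606]
wrist_force: [0.3, 0.1, 0.4]
width: 0.0752
finger_force: 0.0
```

Run:
```python
from drv import *
W=path("yel",0,70,2); delta(W[1][1],W[1][2],1)
p_,D=snapshot("side"); from meas import lying; print(lying("side","driver_yellow",D,0,(.425,-.33)))
```

```text
turn [ 0.002  0.001 -0.009] shift [-0.0011  0.     -0.1169] rows 2.3 | t 36.3 w 0.0752 j [-0.81  0.14  1.47 -0.    1.52  2.36] ik 
{'mid': array([0.4098, 0.177 ]), 'dir': array([0.549, 0.836]), 'L': np.float64(0.139), 'zt': np.float64(0.029), 'yaw': np.float64(56.7)}
```

Request:
{"op": "move_arm", "data": {"steps": [0, 0, 0, -0.001, 0, -0.04, 0.7, 0, 0, 0, -0.001, 0, -0.075, 0.7, 0, 0, 0, -0.001, 0, -0.095, 0.7, 0, 0, 0, -0.001, 0, -0.108, 0.7, 0, 0, 0, -0.001, 0, -0.114, 0.7, 0, 0, 0, -0.001, 0, -0.116, 0.5, 0, 0, 0, -0.001, 0, -0.116, 0, 0, 0, 0, -0.001, 0, -0.116, 0, 0, 0, 0, -0.001, 0, -0.116, 0, 0, 0, 0, -0.001, 0, -0.116, 0, 0, 0, 0, -0.001, 0, -0.116, 0, 0, 0, 0, -0.001, 0, -0.116, 0]}}

```text
time: 37.6
tool_pos: [0.4246, -0.3668, -0.0084]
ee_rot: [-3.141, -0.003, -1.607]
wrist_force: [-0.6, -0.1, 3.0]
width: 0.0293
finger_force: 29.9
```

Request:
{"op": "move_arm", "data": {"steps": [0, 0, 0, 0, 0, 0, 0, 0, 0, 0, 0, 0, 0.03, 0, 0, 0, 0.04, 0, 0.01, 0.07, 0, 0, 0, 0.18, 0, 0.02, 0.1, 0, 0, 0, 0.32, 0, 0.03, 0.14, 0, 0, 0, 0.46, 0, 0.04, 0.18, 0, 0, 0, 0.6, 0.005, 0.05, 0.22, 0, 0, 0, 0.74, 0.01, 0.06, 0.26, 0, 0, 0, 0.88, 0.015, 0.07, 0.28, 0, 0, 0, 1.02, 0.02, 0.08, 0.285, 0, 0, 0, 1.16, 0.025, 0.09, 0.285, 0, 0, 0, 1.3, 0.03, 0.1, 0.285, 0]}}

```text
time: 38.8
tool_pos: [0.4543, -0.2659, 0.2754]
ee_rot: [-3.142, -0.001, -0.301]
wrist_force: [0.4, 0.1, -0.9]
width: 0.0295
finger_force: 29.9
```

Run:
```python
from held import *
held((18,33),110,R0=.14)
from drv import *
W=path("yel",0,70,2); delta(W[5][1],W[5][2],1)
```

```text
side 165 tool-frame mean [-0.01  -0.011 -0.026] xrange [-0.05   0.038] dir [-1.    0.06 -0.  ]
top 125 tool-frame mean [-0.028 -0.003 -0.032] xrange [-0.046 -0.009] dir [-0.97 -0.22  0.12]
turn [-1.000e-03  0.000e+00  1.527e+00] shift [0.0456 0.1453 0.0014] rows 10.2 | t 38.9 w 0.0292 j [-0.64  0.03  1.26  0.    1.85  1.24] ik
```

Request:
{"op": "move_arm", "data": {"steps": [0, 0, 0.145, 0.004, 0.013, 0, 0, 0, 0, 0.29, 0.008, 0.026, 0, 0, 0, 0, 0.435, 0.012, 0.039, 0, 0, 0, 0, 0.58, 0.016, 0.052, 0, 0, 0, 0, 0.725, 0.02, 0.066, 0, 0, 0, 0, 0.87, 0.024, 0.079, 0, 0, 0, 0, 1.015, 0.029, 0.092, 0, 0, 0, 0, 1.16, 0.033, 0.105, 0, 0, 0, 0, 1.305, 0.037, 0.119, 0, 0, 0, 0, 1.45, 0.042, 0.135, 0, 0, 0, 0, 1.527, 0.046, 0.145, 0, 0, 0, 0, 1.527, 0.046, 0.145, 0, 0]}}

```text
time: 40.1
tool_pos: [0.5002, -0.1208, 0.2751]
ee_rot: [-3.14, -0.002, 1.219]
wrist_force: [0.2, 0.2, 0.0]
width: 0.0292
finger_force: 29.9
```

Run:
```python
from held import *
held((18,33),110,R0=.14)
from drv import *
W=path("yel",0,70,2); delta(W[6][1],W[6][2],1)
```

```text
side 158 tool-frame mean [ 0.03  -0.005 -0.028] xrange [-0.04  0.05] dir [0.99 0.02 0.1 ]
top 29 tool-frame mean [ 0.017 -0.    -0.034] xrange [-0.048  0.036] dir [-1.   -0.07  0.06]
turn [ 1.473 -0.541  0.003] shift [ 0.1278  0.2844 -0.0243] rows 10.5 | t 40.2 w 0.0291 j [-0.35  0.01  1.29  0.    1.85  0.  ] ik
```

Request:
{"op": "move_arm", "data": {"steps": [0.138, -0.051, 0, 0.012, 0.026, 0, 0, 0.276, -0.101, 0, 0.024, 0.052, 0, 0, 0.414, -0.152, 0, 0.036, 0.08, 0, 0, 0.552, -0.203, 0.001, 0.048, 0.107, 0, 0, 0.69, -0.253, 0.001, 0.06, 0.134, 0, 0, 0.828, -0.304, 0.002, 0.072, 0.16, 0, 0, 0.966, -0.355, 0.002, 0.084, 0.187, 0, 0, 1.104, -0.405, 0.002, 0.096, 0.214, 0, 0, 1.242, -0.456, 0.003, 0.108, 0.24, -0.005, 0, 1.38, -0.507, 0.003, 0.12, 0.267, -0.015, 0, 1.473, -0.541, 0.003, 0.128, 0.284, -0.024, 0, 1.473, -0.541, 0.003, 0.128, 0.284, -0.024, 0]}}

```text
time: 41.4
tool_pos: [0.6266, 0.1638, 0.2443]
ee_rot: [-1.664, -1.557, -0.255]
wrist_force: [-0.2, 1.0, -1.2]
width: 0.0292
finger_force: 29.9
```

```bash
python3 - <<'E'
from held import *
held((18,33),110,"side",R0=.14)
from drv import *
W=path("yel",0,70,2); delta(W[7][1],W[7][2],1)
E
ls pics | grep ^h
```

```text
side 392 tool-frame mean [ 0.007 -0.006 -0.014] xrange [-0.046  0.046] dir [-1.   -0.01  0.01]
top 120 tool-frame mean [ 0.041 -0.001 -0.028] xrange [0.006 0.053] dir [-0.9  -0.31 -0.3 ]
turn [0.001 0.    0.001] shift [-0.0006  0.0006 -0.1023] rows 2.0 | t 41.5 w 0.0293 j [-0.45  0.32  1.75  1.52  1.66 -0.5 ] ik 
h228.png
h236.png
h298.png
h414.png
```

View pics/h414.png

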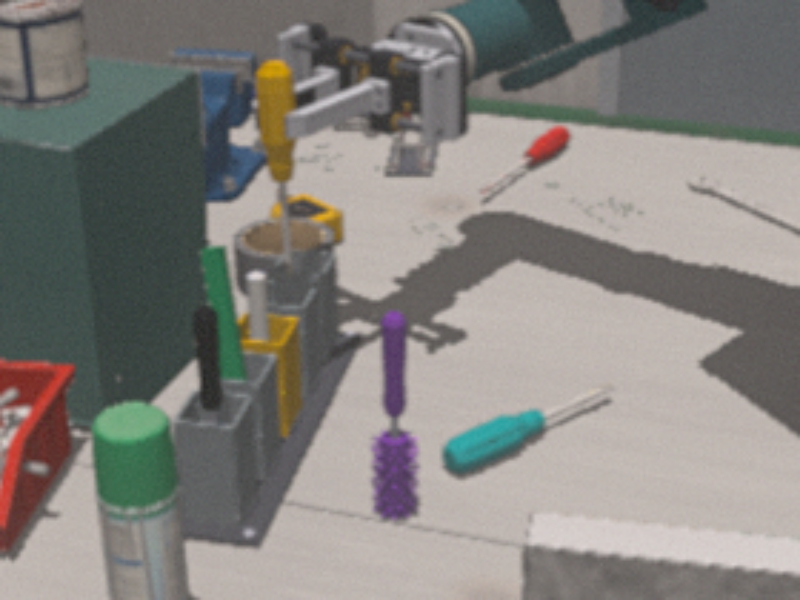

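The driver hangs blade down above its grey tube (tip at crop 290,262). The marker stands in the yellow tube (257,300) and the others are fine. Inserting.

Request:
{"op": "move_arm", "data": {"steps": [0, 0, 0, 0, 0, -0.03, 0, 0, 0, 0, 0, 0, -0.06, 0, 0, 0, 0, 0, 0, -0.08, 0, 0, 0, 0, 0, 0, -0.094, 0, 0, 0, 0, 0, 0, -0.1, 0, 0, 0, 0, 0, 0, -0.102, 0, 0, 0, 0, 0, 0, -0.102, 0, 0, 0, 0, 0, 0, -0.102, 0.5, 0, 0, 0, 0, 0, -0.102, 0.5, 0, 0, 0, 0, 0, -0.102, 0.5, 0, 0, 0, 0, 0, -0.102, 0.5, 0, 0, 0, 0, 0, -0.102, 0.5]}}

```text
time: 42.7
tool_pos: [0.6282, 0.1627, 0.15]
ee_rot: [1.444, -1.567, 2.919]
wrist_force: [0.5, 1.1, 0.1]
width: 0.047
finger_force: 0.0
```

Request:
{"op": "move_arm", "data": {"steps": [0, 0, 0, -0.007, -0.019, 0, 0.5, 0, 0, 0, -0.017, -0.047, 0, 0.5, 0, 0, 0, -0.034, -0.094, 0, 0.5, 0, 0, 0, -0.05, -0.14, 0.02, 0.5, 0, 0, 0, -0.06, -0.18, 0.06, 0.5, 0, 0, 0, -0.08, -0.2, 0.1, 0.5, 0, 0, 0, -0.1, -0.25, 0.13, 0.5, 0, 0, 0, -0.1, -0.26, 0.13, 0.5, 0, 0, 0, -0.1, -0.26, 0.13, 0.5]}}

```text
time: 43.6
tool_pos: [0.5283, -0.1007, 0.2816]
ee_rot: [1.831, -1.562, 2.527]
wrist_force: [0.5, 0.5, 0.7]
width: 0.0469
finger_force: 0.0
```

Run:
```python
from stand import *
green("side",(18,33),110,((.59,.66),(.11,.17),(.09,.3))); green("top",(18,33),110,((.59,.66),(.11,.17),(.1,.3)))
from drv import *
W=path("red",15,70,8); delta(W[0][1],W[0][2],1)
for w in W: print(w[0],np.round(w[1],4),np.round(w[3][4],4),w[3][1],w[3][3])
o=check(W,3); [print(r[0],round(r[1],2),round(r[2],4),np.round(r[4],2)) for r in o[::3]]
```

```text
side 116 [0.613 0.143 0.108] ztop 0.175
side 116 [0.61  0.136 0.166] ztop 0.175
top 32 [0.605 0.13  0.146] ztop 0.178
top 32 [0.615 0.126 0.175] ztop 0.178
turn [ 0.541  2.32  -1.814] shift [ 2.000e-04 -3.542e-01 -1.702e-01] rows 20.0 | t 43.7 w 0.0472 j [-0.93  0.4   1.57  1.32  2.1  -0.47] ik 
above [ 0.5284 -0.4518  0.1093] 0.0215 264.0 0
grasp [ 0.5284 -0.4518 -0.0067] 0.0215 264.0 0
lift [ 0.5284 -0.4518  0.1093] 0.0215 264.0 0
level [ 0.4908 -0.4253  0.1785] 0.0215 279.0 15
turn1 [ 0.5139 -0.2887  0.2785] 0.0215 344.0 15
turn2 [ 0.5    -0.12    0.2785] 0.0215 430 15
pre [0.6332 0.0982 0.2814] 0.0215 430 90
ins [0.6332 0.0982 0.1794] 0.0215 430 90
above 0.18 0.0 [-0.89  0.58  0.92  0.19  1.82  2.39]
grasp 0.22 0.0 [-0.89  0.64  1.06  0.19  1.62  2.35]
lift 0.18 0.0 [-0.89  0.58  0.92  0.19  1.82  2.39]
level 0.39 0.0 [-0.8   0.31  1.13 -0.    1.7   2.18]
turn1 0.78 0.0 [-0.61  0.18  1.1   0.    1.87  1.24]
turn2 0.77 0.0 [-0.35  0.01  1.28 -0.    1.85  0.  ]
pre 0.96 0.0 [-0.53  0.22  1.59  1.27  1.68 -0.27]
ins 0.88 0.0 [-0.53  0.33  1.67  1.26  1.62 -0.46]
```

Request:
{"op": "move_arm", "data": {"steps": [-0.138, 0.051, 0, -0.01, -0.01, 0, 0.8, -0.276, 0.101, 0, -0.02, -0.02, 0, 0.8, -0.414, 0.152, 0, -0.03, -0.03, 0, 0.8, -0.552, 0.203, 0, -0.03, -0.05, 0, 0.8, -0.69, 0.253, 0, -0.03, -0.07, 0, 0.8, -0.828, 0.304, 0, -0.03, -0.09, 0, 0.8, -0.966, 0.355, 0, -0.03, -0.12, 0, 0.8, -1.104, 0.405, 0, -0.03, -0.15, 0, 0.8, -1.242, 0.456, 0, -0.03, -0.18, 0, 0.8, -1.38, 0.507, 0, -0.03, -0.18, 0, 0.8, -1.475, 0.541, 0, -0.03, -0.18, 0, 0.8, -1.475, 0.541, 0, -0.03, -0.18, 0, 0.8]}}

```text
time: 44.9
tool_pos: [0.4996, -0.2729, 0.2791]
ee_rot: [-3.139, -0.001, 1.231]
wrist_force: [0.7, 1.0, -0.5]
width: 0.0754
finger_force: 0.0
```

Request:
{"op": "move_arm", "data": {"steps": [0, 0, -0.14, 0, -0.01, 0, 0.8, 0, 0, -0.28, 0, -0.02, 0, 0.8, 0, 0, -0.42, 0, -0.03, 0, 0.8, 0, 0, -0.56, 0, -0.045, 0, 0.8, 0, 0, -0.7, 0.005, -0.06, 0, 0.8, 0, 0, -0.84, 0.01, -0.075, 0, 0.8, 0, 0, -0.98, 0.015, -0.09, 0, 0.8, 0, 0, -1.12, 0.02, -0.105, 0, 0.8, 0, 0, -1.26, 0.02, -0.12, -0.01, 0.8, 0, 0, -1.4, 0.02, -0.135, -0.02, 0.8, 0, 0, -1.54, 0.025, -0.15, -0.03, 0.8, 0, 0, -1.68, 0.027, -0.165, -0.04, 0.8]}}

```text
time: 46.1
tool_pos: [0.5248, -0.4425, 0.2369]
ee_rot: [-3.137, 0.004, -0.463]
wrist_force: [-0.5, 0.6, -0.9]
width: 0.075
finger_force: 0.0
```

Run:
```python
from drv import *
W=path("red",0,70,8); delta(W[0][1],W[0][2],1); print(np.round(W[1][1],4))
o=check(W,3); [print(r[0],round(r[1],2),round(r[2],4),np.round(r[4],2)) for r in o[:7:3]]
```

```text
turn [-0.006  0.003 -1.213] shift [ 0.003  -0.0148 -0.1304] rows 8.1 | t 46.1 w 0.075 j [-0.78  0.41  0.89  0.    1.85  1.25] ik 
[ 0.5278 -0.4574 -0.0095]
above 0.12 0.0 [-0.8   0.45  1.09  0.    1.6   2.45]
grasp 0.12 0.0 [-0.8   0.52  1.23 -0.    1.4   2.45]
lift 0.12 0.0 [-0.8   0.45  1.09  0.    1.6   2.45]
```

Request:
{"op": "move_arm", "data": {"steps": [0, 0, -0.145, 0, -0.002, -0.01, 0.8, 0, 0, -0.29, 0.001, -0.004, -0.03, 0.8, 0, 0, -0.435, 0.001, -0.006, -0.05, 0.8, 0, 0, -0.58, 0.002, -0.008, -0.07, 0.8, 0, 0, -0.725, 0.002, -0.01, -0.09, 0.8, 0, 0, -0.87, 0.003, -0.012, -0.11, 0.8, 0, 0, -1, 0.003, -0.014, -0.12, 0.8, 0, 0, -1.1, 0.003, -0.015, -0.13, 0.8, 0, 0, -1.16, 0.003, -0.015, -0.13, 0.8, 0, 0, -1.2, 0.003, -0.015, -0.13, 0.8, 0, 0, -1.21, 0.003, -0.015, -0.13, 0.8, 0, 0, -1.21, 0.003, -0.015, -0.13, 0.8]}}

```text
time: 47.3
tool_pos: [0.5275, -0.457, 0.1083]
ee_rot: [3.142, 0.002, -1.667]
wrist_force: [-0.0, 0.3, -0.3]
width: 0.0752
finger_force: 0.0
```

Run:
```python
from drv import *
W=path("red",0,70,8); delta(W[1][1],W[1][2],1)
```

```text
turn [-0.002  0.    -0.008] shift [ 0.0003 -0.0003 -0.1178] rows 2.4 | t 47.3 w 0.0752 j [-0.8   0.44  1.09  0.    1.61  2.44] ik
```

Request:
{"op": "move_arm", "data": {"steps": [0, 0, 0, 0, 0, -0.04, 0.7, 0, 0, 0, 0, 0, -0.075, 0.7, 0, 0, 0, 0, 0, -0.095, 0.7, 0, 0, 0, 0, 0, -0.108, 0.7, 0, 0, 0, 0, 0, -0.114, 0.7, 0, 0, 0, 0, 0, -0.116, 0.5, 0, 0, 0, 0, 0, -0.116, 0, 0, 0, 0, 0, 0, -0.116, 0, 0, 0, 0, 0, 0, -0.116, 0, 0, 0, 0, 0, 0, -0.116, 0, 0, 0, 0, 0, 0, -0.116, 0, 0, 0, 0, 0, 0, -0.116, 0]}}

```text
time: 48.5
tool_pos: [0.5287, -0.4578, -0.0052]
ee_rot: [-3.139, -0.001, -1.667]
wrist_force: [0.3, -0.3, 3.1]
width: 0.0282
finger_force: 28.5
```

Request:
{"op": "move_arm", "data": {"steps": [0, 0, 0, 0, 0, 0, 0, 0, 0, 0, 0, 0, 0.03, 0, 0, 0, 0.04, 0, 0.01, 0.07, 0, 0, 0, 0.18, 0, 0.02, 0.1, 0, 0, 0, 0.32, -0.005, 0.03, 0.13, 0, 0, 0, 0.46, -0.01, 0.04, 0.16, 0, 0, 0, 0.6, -0.015, 0.06, 0.19, 0, 0, 0, 0.74, -0.02, 0.08, 0.22, 0, 0, 0, 0.88, -0.02, 0.1, 0.25, 0, 0, 0, 1.02, -0.02, 0.12, 0.27, 0, 0, 0, 1.16, -0.02, 0.14, 0.28, 0, 0, 0, 1.3, -0.02, 0.16, 0.285, 0]}}

```text
time: 49.7
tool_pos: [0.5081, -0.2967, 0.2799]
ee_rot: [-3.141, -0.001, -0.362]
wrist_force: [-0.5, -0.2, -0.7]
width: 0.028
finger_force: 28.6
```

Run:
```python
from held import *
held((0,8),130,R0=.14); held((172,180),130,R0=.14)
from drv import *
W=path("red",0,70,8); delta(W[5][1],W[5][2],1)
```

```text
side 57 tool-frame mean [-0.013 -0.012 -0.023] xrange [-0.049  0.034] dir [-1.   -0.    0.01]
top 119 tool-frame mean [-0.027 -0.006 -0.028] xrange [-0.048 -0.005] dir [-0.97 -0.19  0.14]
side 13 tool-frame mean [-0.013 -0.012 -0.024] xrange [-0.041  0.03 ] dir [-0.98 -0.19  0.05]
turn [-1.000e-03 -1.000e-03  1.591e+00] shift [-0.008   0.1774 -0.0017] rows 10.6 | t 49.9 w 0.0278 j [-0.63  0.18  1.1   0.    1.87  1.31] ik
```

Request:
{"op": "move_arm", "data": {"steps": [0, 0, 0.145, -0.001, 0.016, 0, 0, 0, 0, 0.29, -0.001, 0.032, 0, 0, 0, 0, 0.435, -0.002, 0.048, 0, 0, 0, 0, 0.58, -0.003, 0.064, 0, 0, 0, 0, 0.725, -0.004, 0.08, 0, 0, 0, 0, 0.87, -0.005, 0.096, 0, 0, 0, 0, 1.015, -0.005, 0.112, 0, 0, 0, 0, 1.16, -0.006, 0.128, 0, 0, 0, 0, 1.305, -0.007, 0.145, 0, 0, 0, 0, 1.45, -0.008, 0.162, 0, 0, 0, 0, 1.591, -0.008, 0.177, 0, 0, 0, 0, 1.591, -0.008, 0.177, 0, 0]}}

```text
time: 51.1
tool_pos: [0.5, -0.1199, 0.2777]
ee_rot: [-3.138, -0.0, 1.223]
wrist_force: [0.2, -0.2, -0.7]
width: 0.0278
finger_force: 28.6
```

Run:
```python
from held import *
held((0,8),130,R0=.14)
from drv import *
W=path("red",0,70,8); delta(W[6][1],W[6][2],1)
```

```text
side 94 tool-frame mean [ 0.028 -0.004 -0.024] xrange [-0.035  0.048] dir [0.99 0.11 0.06]
top 26 tool-frame mean [ 0.01   0.002 -0.029] xrange [-0.049  0.037] dir [-0.99 -0.12  0.04]
turn [ 1.475 -0.541 -0.   ] shift [0.1341 0.2221 0.0091] rows 10.5 | t 51.2 w 0.0282 j [-0.35  0.01  1.28 -0.    1.86  0.  ] ik
```

Request:
{"op": "move_arm", "data": {"steps": [0.138, -0.051, 0, 0.012, 0.02, 0.01, 0, 0.276, -0.101, 0, 0.024, 0.04, 0.02, 0, 0.414, -0.152, 0, 0.036, 0.06, 0.02, 0, 0.552, -0.203, 0, 0.048, 0.08, 0.02, 0, 0.69, -0.253, 0, 0.06, 0.1, 0.02, 0, 0.828, -0.304, 0, 0.072, 0.12, 0.02, 0, 0.966, -0.355, 0, 0.084, 0.14, 0.02, 0, 1.104, -0.405, 0, 0.098, 0.16, 0.02, 0, 1.242, -0.456, 0, 0.112, 0.18, 0.02, 0, 1.38, -0.507, 0, 0.125, 0.205, 0.015, 0, 1.475, -0.541, 0, 0.134, 0.222, 0.009, 0, 1.475, -0.541, 0, 0.134, 0.222, 0.009, 0]}}

```text
time: 52.4
tool_pos: [0.6334, 0.1022, 0.2804]
ee_rot: [-1.58, -1.558, -0.34]
wrist_force: [-0.2, -0.4, -1.5]
width: 0.0277
finger_force: 28.6
```

Run:
```python
from held import *
held((0,8),130,"side",R0=.14)
from drv import *
W=path("red",0,70,8); delta(W[7][1],W[7][2],1)
```

```text
side 229 tool-frame mean [ 0.007 -0.006 -0.01 ] xrange [-0.044  0.045] dir [-1.  -0.1  0. ]
top 100 tool-frame mean [ 0.041  0.    -0.022] xrange [0.009 0.053] dir [0.85 0.51 0.11]
turn [0.001 0.001 0.002] shift [-0.0003  0.0002 -0.1019] rows 2.0 | t 52.5 w 0.0278 j [-0.55  0.32  1.66  1.49  1.75 -0.42] ik
```

Request:
{"op": "move_arm", "data": {"steps": [-0.035, -0.096, 0, 0, 0, 0, 0, -0.035, -0.096, 0, 0, 0, 0, 0, -0.035, -0.096, 0, 0, 0, 0, 0, -0.035, -0.096, 0, 0, 0, 0, 0]}}

```text
time: 52.9
tool_pos: [0.6344, 0.1009, 0.2892]
ee_rot: [1.578, -1.463, 2.783]
wrist_force: [-0.4, 0.4, -1.0]
width: 0.0274
finger_force: 28.6
```

Run:
```python
from stand import *
b=((.56,.70),(.03,.13),(.2,.4))
p=green("side",(0,8),130,b); green("top",(0,8),130,b)
u,v=proj("side",[[.626,.079,.15]])[0].astype(int); save("r1",cv2.resize(p[v-60:v+45,u-70:u+70],(800,600)))
print(get_obs()["tool_pos"])
```

```text
side 87 [0.625 0.094 0.265] ztop 0.334
side 87 [0.625 0.092 0.325] ztop 0.334
top 28 [0.621 0.083 0.319] ztop 0.34
top 28 [0.628 0.083 0.335] ztop 0.34
[0.63422075 0.10128192 0.28852156]
```

View pics/r1.png

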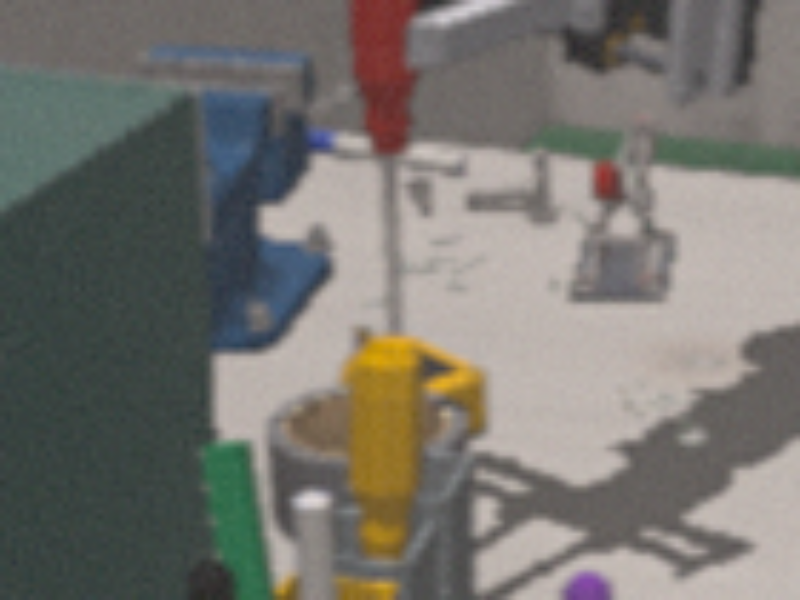

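The red driver is now vertical over the last grey tube (blade at crop 392,150–335, x 0.625 at both heights). Inserting.

Request:
{"op": "move_arm", "data": {"steps": [0, 0, 0, 0, 0, -0.03, 0, 0, 0, 0, 0, 0, -0.06, 0, 0, 0, 0, 0, 0, -0.08, 0, 0, 0, 0, 0, 0, -0.094, 0, 0, 0, 0, 0, 0, -0.1, 0, 0, 0, 0, 0, 0, -0.102, 0, 0, 0, 0, 0, 0, -0.102, 0, 0, 0, 0, 0, 0, -0.102, 0.5, 0, 0, 0, 0, 0, -0.102, 0.5, 0, 0, 0, 0, 0, -0.102, 0.5, 0, 0, 0, 0, 0, -0.102, 0.5, 0, 0, 0, 0, 0, -0.102, 0.5]}}

```text
time: 54.2
tool_pos: [0.6342, 0.1016, 0.1861]
ee_rot: [1.567, -1.464, 2.795]
wrist_force: [0.3, -1.1, -0.2]
width: 0.0467
finger_force: 0.0
```

Request:
{"op": "move_arm", "data": {"steps": [0, 0, 0, -0.007, -0.019, 0, 0.5, 0, 0, 0, -0.017, -0.047, 0, 0.5, 0, 0, 0, -0.034, -0.094, 0, 0.5, 0, 0, 0, -0.05, -0.14, 0.02, 0.5, 0, 0, 0, -0.07, -0.18, 0.06, 0.5, 0, 0, 0, -0.1, -0.2, 0.1, 0.5, 0, 0, 0, -0.12, -0.24, 0.1, 0.5, 0, 0, 0, -0.14, -0.28, 0.1, 0.5, 0, 0, 0, -0.14, -0.28, 0.1, 0.5, 0, 0, 0, -0.14, -0.28, 0.1, 0.5]}}

```text
time: 55.2
tool_pos: [0.4941, -0.1794, 0.2856]
ee_rot: [1.566, -1.464, 2.793]
wrist_force: [0.1, 0.6, 0.3]
width: 0.0469
finger_force: 0.0
```

Run:
```python
from stand import *
for nm,h,s,b in(("red",(0,8),130,((.58,.68),(.03,.12),(.09,.3))),("yel",(18,33),110,((.58,.68),(.11,.17),(.095,.3))),("elec",(45,85),90,((.57,.66),(.23,.30),(.09,.3)))):
    print(nm); p=green("side",h,s,b); p2=green("top",h,s,b)
save("fs",cv2.resize(p[190:340,180:380],(800,600)))
```

```text
red
side 10 [0.645 0.114 0.109] ztop 0.139
side 10 [0.644 0.116 0.13 ] ztop 0.139
top 28 [0.647 0.103 0.124] ztop 0.18
top 28 [0.665 0.116 0.169] ztop 0.18
yel
side 110 [0.612 0.143 0.112] ztop 0.175
side 110 [0.61  0.136 0.166] ztop 0.175
top 31 [0.605 0.129 0.145] ztop 0.179
top 31 [0.613 0.126 0.175] ztop 0.179
elec
side 79 [0.619 0.256 0.101] ztop 0.172
side 79 [0.635 0.239 0.16 ] ztop 0.172
top 16 [0.617 0.251 0.104] ztop 0.175
top 16 [0.636 0.233 0.166] ztop 0.175
```

View pics/fs.png

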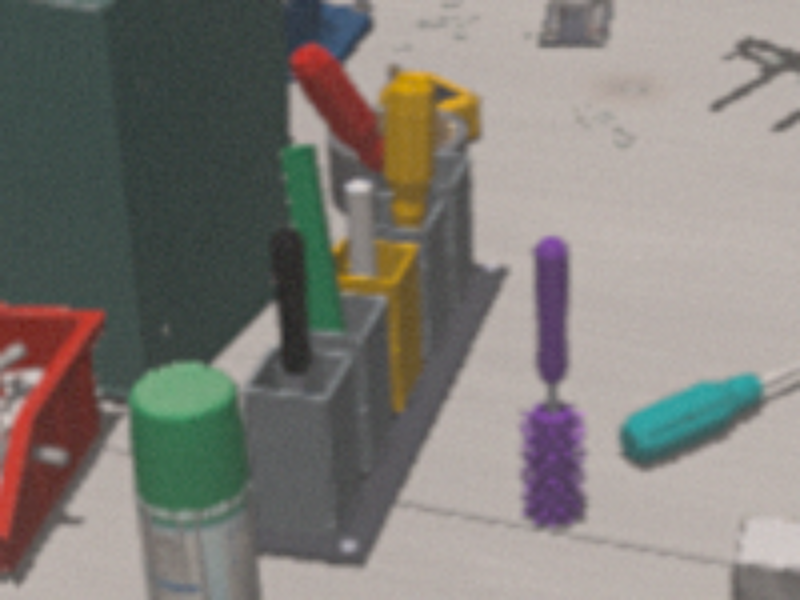

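Run:
```python
from stand import *
A=[]
for n in("side","top"):
    p,D=snapshot(n); h=cv2.cvtColor(p,cv2.COLOR_RGB2HSV); H,S,V=cv2.split(h); v,u=np.nonzero(((H<8)|(H>172))&(S>120)&(D>0)); Q=pts(n,np.c_[u,v],D[v,u]); Q=Q[(abs(Q[:,0]-.65)<.09)&(abs(Q[:,1]-.11)<.09)&(Q[:,2]>.085)&(Q[:,2]<.25)]
    if len(Q)<10: continue
    d=np.linalg.svd(Q-Q.mean(0),full_matrices=False)[2][0]; d*=np.sign(d[2]); print(n,len(Q),np.round(Q.mean(0),3),np.round(Q.min(0),3),np.round(Q.max(0),3),"lean",np.degrees(np.arccos(d[2])),np.round(d,2), "axis at z=.02",np.round(Q.mean(0)+d*(.02-Q.mean(0)[2])/d[2],3))
    for k,nr in(("tape_roll",(.71,-.06)),("spray_can",(.57,.46))):
        for s in silhouettes(n,k)[:1]: print(n,k,np.round(np.median(maskpts(n,s["pixels"],D),0),3),s["score"])
```

```text
side 296 [0.659 0.132 0.153] [0.641 0.109 0.104] [0.682 0.148 0.188] lean 28.395425630518027 [0.34 0.33 0.88] axis at z=.02 [0.608 0.081 0.02 ]
side tape_roll [ 0.718 -0.016  0.038] 0.56
side spray_can [0.573 0.493 0.1  ] 0.58
top 188 [0.661 0.119 0.16 ] [0.641 0.094 0.107] [0.686 0.144 0.19 ] lean 32.68151481050659 [0.36 0.41 0.84] axis at z=.02 [0.602 0.051 0.02 ]
top tape_roll [ 0.697 -0.057  0.042] 0.74
top spray_can [0.575 0.459 0.135] 0.98
```

Everything stands in its tube. The red driver leans about 30°, which is the most its thin blade can lean in the tube and under the 37° limit. The tape and can haven't moved, and the arm is clear.

```bash
python3 -c "
from bench import *
print(get_obs()['time']); print(close_job())"
```

```text
55.8
the job is handed in; nothing more can be done
None
```

I handed the job in at 55.8 s, after three scrubs of the yellow tube. The brush, electrode tube and both screwdrivers (blades down) stand in the grey tubes and the marker in the yellow one, but the red driver leans about 30° (measured 28–33°, limit 37°); no verdict came back.

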